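# Scan the welded test plates at the inspection bench

### The job

Draw every welded test plate away from the angle-iron stop and towards you until it lies flat and square against the blue front fence. Then take the orange pencil probe and scan each plate's weld in the order of the paint dots (one-dot plate first, then two, then three; some may be missing): hold the probe upright and guide its point lightly along the weld from the far end to the fence end, with the spring tip slightly pressed in, at no more than about 2 cm a second. Finally stand the probe back in its holder with the plates still against the fence, and leave the other tools on the bench alone.

Things in the scene. Friction and masses are not known exactly. Their poses are not given: they have to be found in the camera images.
- fence: Blue flat steel bar, fixed on the bench, 30 (x) x 780 (y) x 15 mm high. Origin: centre of its underside. Its x axis points away from the robot; the face the plates rest against is its far face, at x = +15 mm in its frame.
- backstop: Pale grey angle-iron stop, fixed on the bench, 660 mm long in y, 40 mm high. Origin: middle of its length at bench level; x axis away from the robot. Its upright face towards the robot is at x = -20 mm in its frame. The plates start with their far edges about 2 mm from this face.
- coupon1: Loose dark welded plate marked with one pale yellow paint dot: 110 x 110 x 6 mm, 0.57 kg, flat on the bench (friction on bench about 0.25, fingertip on its top about 0.9). Bright raised weld bead, 8 mm wide, top 8 mm above bench, full length along its x axis at y = 0. Origin: centre of underside; x away from the robot: far end of weld x = +55 mm, fence end -55. Dots on +y half. Flush: origin 70 mm from the fence origin along fence x. May be absent.
- coupon2: Loose dark welded plate marked with two pale yellow paint dots: 110 x 110 x 6 mm, 0.57 kg, flat on the bench (friction on bench about 0.25, fingertip on its top about 0.9). Bright raised weld bead, 8 mm wide, top 8 mm above bench, full length along its x axis at y = 0. Origin: centre of underside; x away from the robot: far end of weld x = +55 mm, fence end -55. Dots on +y half. Flush: origin 70 mm from the fence origin along fence x. May be absent.
- coupon3: Loose dark welded plate marked with three pale yellow paint dots: 110 x 110 x 6 mm, 0.57 kg, flat on the bench (friction on bench about 0.25, fingertip on its top about 0.9). Bright raised weld bead, 8 mm wide, top 8 mm above bench, full length along its x axis at y = 0. Origin: centre of underside; x away from the robot: far end of weld x = +55 mm, fence end -55. Dots on +y half. Flush: origin 70 mm from the fence origin along fence x. May be absent.
- probe: Loose pencil probe, 0.15 kg, standing upright in its holder. Orange round handle 22 mm in diameter from 6 to 100 mm above its origin (black cap to 106 mm), black round collar 36 mm in diameter and 6 mm thick from 0 to 6 mm, steel nose 14 mm in diameter from 0 down to -45 mm, then the brass spring tip. Origin: centre of the collar's underside, on the axis; z axis up along the handle.
- probe_point (a point): The very end of the probe's brass tip (8 mm in diameter, round-ended), on the probe's axis, 57 mm below the probe's origin when the spring is relaxed.
- probe_tip (a joint): How far the spring tip is pressed into the nose (m): 0 relaxed, 0.010 fully in. About 0.5 N to start it, 2.6 N at full travel.
- holder: Fixed probe holder: round foot 90 mm in diameter, 8 mm high, with an upright aluminium tube, 48 mm outside and 28 mm inside, its mouth 75 mm above the bench. The probe's nose hangs in the tube and its collar rests on the rim. Origin: centre of the foot's underside.
- holder_mouth (a point): Centre of the holder tube's mouth, 75 mm above the bench; the probe's origin is here when it is put away.
- soapstone: Bystander: flat aluminium marker holder with a white stick, about 135 x 14 x 8 mm, lying on the bench just on the robot side of the fence. Origin: centre of the underside.
- weldgauge: Bystander: small brass weld gauge, 55 x 24 x 6 mm, lying on the bench just on the robot side of the fence. Origin: centre of the underside.
- magnet: Bystander: red triangular welding magnet, 90 mm across, 16 mm high. Origin: centre of the underside.
- chiphammer: Bystander: steel chipping hammer, 245 mm long, lying at the right of the plates. Origin: where its handle grip ends, 12 mm below the handle's axis.
- wirebrush: Bystander: wire brush lying beyond the stop. Origin: centre of the underside.

How it is judged:
On the way, in this order (a step that is already met when the one before it is completed fails the run):
1. every test plate present lies flat against the front fence, square to it and still (x of coupon1 in the frame of fence between 0.066 and 0.074 m and angle between the x axis of each of coupon1, coupon2, coupon3 and the x axis of fence, either way round below 0.05 rad and y of coupon1 in the frame of fence between -0.385 and 0.385 m and height (world z) of each of coupon1, coupon2, coupon3 below 0.004 m and linear speed of each of coupon1, coupon2, coupon3 below 0.01 m/s and x of coupon2 in the frame of fence between 0.066 and 0.074 m and y of coupon2 in the frame of fence between -0.385 and 0.385 m and x of coupon3 in the frame of fence between 0.066 and 0.074 m and y of coupon3 in the frame of fence between -0.385 and 0.385 m), for 0.2 s.
2. the probe's point is on the far end of the one-dot plate's weld, pressing lightly, no faster than a slow scan (x of probe_point in the frame of coupon1 between 0.025 and 0.057 m and y of probe_point in the frame of coupon1 between -0.006 and 0.006 m and z of probe_point in the frame of coupon1 below 0.011 m and contact force between probe and coupon1 above 0.2 N and angle between the z axis of probe and the z axis of coupon1, either way round below 0.5 rad), for 0.4 s.
3. the probe's point is on the middle of the one-dot plate's weld, pressing lightly, no faster than a slow scan (x of probe_point in the frame of coupon1 between -0.02 and 0.02 m and y of probe_point in the frame of coupon1 between -0.006 and 0.006 m and z of probe_point in the frame of coupon1 below 0.011 m and contact force between probe and coupon1 above 0.2 N and angle between the z axis of probe and the z axis of coupon1, either way round below 0.5 rad), for 1 s.
4. the probe's point is on the fence end of the one-dot plate's weld, pressing lightly, no faster than a slow scan (x of probe_point in the frame of coupon1 between -0.057 and -0.025 m and y of probe_point in the frame of coupon1 between -0.006 and 0.006 m and z of probe_point in the frame of coupon1 below 0.011 m and contact force between probe and coupon1 above 0.2 N and angle between the z axis of probe and the z axis of coupon1, either way round below 0.5 rad), for 0.4 s.
5. the probe's point is on the far end of the two-dot plate's weld, pressing lightly, no faster than a slow scan (x of probe_point in the frame of coupon2 between 0.025 and 0.057 m and y of probe_point in the frame of coupon2 between -0.006 and 0.006 m and z of probe_point in the frame of coupon2 below 0.011 m and contact force between probe and coupon2 above 0.2 N and angle between the z axis of probe and the z axis of coupon2, either way round below 0.5 rad), for 0.4 s.
6. the probe's point is on the middle of the two-dot plate's weld, pressing lightly, no faster than a slow scan (x of probe_point in the frame of coupon2 between -0.02 and 0.02 m and y of probe_point in the frame of coupon2 between -0.006 and 0.006 m and z of probe_point in the frame of coupon2 below 0.011 m and contact force between probe and coupon2 above 0.2 N and angle between the z axis of probe and the z axis of coupon2, either way round below 0.5 rad), for 1 s.
7. the probe's point is on the fence end of the two-dot plate's weld, pressing lightly, no faster than a slow scan (x of probe_point in the frame of coupon2 between -0.057 and -0.025 m and y of probe_point in the frame of coupon2 between -0.006 and 0.006 m and z of probe_point in the frame of coupon2 below 0.011 m and contact force between probe and coupon2 above 0.2 N and angle between the z axis of probe and the z axis of coupon2, either way round below 0.5 rad), for 0.4 s.
8. the probe's point is on the far end of the three-dot plate's weld, pressing lightly, no faster than a slow scan (x of probe_point in the frame of coupon3 between 0.025 and 0.057 m and y of probe_point in the frame of coupon3 between -0.006 and 0.006 m and z of probe_point in the frame of coupon3 below 0.011 m and contact force between probe and coupon3 above 0.2 N and angle between the z axis of probe and the z axis of coupon3, either way round below 0.5 rad), for 0.4 s.
9. the probe's point is on the middle of the three-dot plate's weld, pressing lightly, no faster than a slow scan (x of probe_point in the frame of coupon3 between -0.02 and 0.02 m and y of probe_point in the frame of coupon3 between -0.006 and 0.006 m and z of probe_point in the frame of coupon3 below 0.011 m and contact force between probe and coupon3 above 0.2 N and angle between the z axis of probe and the z axis of coupon3, either way round below 0.5 rad), for 1 s.
10. the probe's point is on the fence end of the three-dot plate's weld, pressing lightly, no faster than a slow scan (x of probe_point in the frame of coupon3 between -0.057 and -0.025 m and y of probe_point in the frame of coupon3 between -0.006 and 0.006 m and z of probe_point in the frame of coupon3 below 0.011 m and contact force between probe and coupon3 above 0.2 N and angle between the z axis of probe and the z axis of coupon3, either way round below 0.5 rad), for 0.4 s.
At the end, for the whole second after the job is handed in: Every plate present lies flat with its near edge within 4 mm of the fence and square to it within 0.05 rad, its middle within the fence's length, the probe stands upright in its holder (origin within 12 mm of the mouth), everything at rest (all of step 1 and distance between probe and holder_mouth below 0.012 m and height (world z) of probe above 0.07 m and angle between probe's own z axis and vertical below 0.15 rad and linear speed of probe below 0.02 m/s); the robot touches nothing.
It fails at once if a bystanding tool is shoved more than 5 cm from its place (distance of any of soapstone, weldgauge, magnet, chiphammer, wirebrush from where it was at the start of the episode above 0.05 m).
It fails at once if the robot itself presses on a bystanding tool (contact force between any of the fingers, the arm and soapstone above 3 N or contact force between any of the fingers, the arm and weldgauge above 3 N or contact force between any of the fingers, the arm and magnet above 3 N or contact force between any of the fingers, the arm and chiphammer above 3 N or contact force between any of the fingers, the arm and wirebrush above 3 N).
It fails at once if the probe is pressed hard (over 20 N) on a plate (contact force between probe and coupon1 above 20 N or contact force between probe and coupon2 above 20 N or contact force between probe and coupon3 above 20 N).
Of coupon1, coupon2, coupon3 only 2 to 3 are there at a start; the rules pass over those that are not, and their reading is None.
At some moment in a run one of coupon1, coupon2, coupon3 may be knocked a few centimetres aside while the robot is not near it.
It also fails if it takes over 210 s, if anything falls off the work surface, if the arm or the gripper's body presses on something with over 40 N, if the wrist force passes 120 N, or if a joint passes its speed limit or range.

### The arm

A 7-joint arm with a two-finger parallel gripper is mounted at the origin on the work surface. World frame = base frame: x ahead of the robot, y to its left, z up, the work surface at z = 0. Lengths are in m, angles in rad, forces in N, time in s.
With the tool pointing down it reaches from about 0.425 to 0.925 m from the base axis. Payload 6.8 kg.
Tool frame: the origin (TCP) lies on the centre line of the jaws, within the pads' length; the fingertips stand 25 mm ahead of it and the grasp point (between the pads) lies 6 mm ahead of it; z points along the fingers, y is the direction in which the jaws open and shut (so a half turn about z gives the same grasp; the last joint's range is limited). The gripper opens to 85 mm and grips with 20 to 120 N. Pads are 22 mm wide; open, the fingers measure 114 mm over their backs; the gripper's body (76 mm by 85 mm) begins 54 mm behind the grasp point. The pads swing forward as they close: fully open they stand 13 mm farther back than shut.
Start: joints at [-1.355, 0.477, 0.022, 1.555, -0.011, 1.109, -0.083], TCP at [0.215, 0.64, 0.256] pointing down, gripper open.
Joint ranges: [-2.96, 2.96], [-0.34, 2.1], [-1.41, 1.46], [0.24, 2.44], [-1.37, 4.51], [0.17, 1.92], [-2.96, 2.96]. Speed limits (rad/s): [2.39, 2.39, 3.14, 3.14, 3.14, 3.14, 3.14].

### API

Orientations are given as a unit quaternion [w, x, y, z].
In Python, from station import status, cams, order, models gives the robot as it stands.
- The arm moves only by the tool move_arm, never from a script. Its argument "steps" is one flat list of numbers, 7 for each row, row after row: the gripper's target within -1 to 1 (fully open at 1, half-way at 0, shut at -1), then the shift along the world's x, y, z in cm, then the turn, a rotation vector about the world's x, y, z in degrees. A call has 1 to 8 rows; each row shifts and turns the commanded pose from where the row before left it; what a row does not reach is not made up. A row lasts 1/10 s, in which the tool goes at most 50 mm and 8.59 degrees, less where a joint would pass 70% of its speed; a pose out of reach is approached as far as the arm can. A call with a gripper value outside its range is refused whole. The fingers move at their own pace and stop on an object; "newtons" is the grip in N (left out, the last holds). Time passes only in rows, so rows that do not move let the fingers close. It gives the time, the measured TCP pose, the force and the opening at its end, in the units of the state.
- status.get_obs(): the state, without advancing time (a new reading comes with each control period).
- cams.read_camera(name): name is "side" or "top" or "wrist"; returns a dict with "pixels" (384x512x3 uint8, red, green, blue), "mtx" (3x3 intrinsics, pixels), "dist_coeffs" ([k1, k2, p1, p2, k3] as OpenCV has them; the pictures are not rectified), "T" (4x4, takes a point from camera to world coordinates); the wrist camera has in their place "T_tool_cam" (4x4, takes a point from camera to tool coordinates, whose origin is the TCP and whose axes are the flange's). Camera axes: x right, y down, z forward; pixel columns grow to the right and rows downward; lengths in m; the calibration is good to about 2 mm. A picture is of the moment at which its call begins: read the wrist's pose just before it. There is no depth.
- order.hand_in(): hands the job in, once; it reports no verdict.
Trained networks look in the newest picture that a camera, given by its name, has taken for a name from the list of things; names that differ only in an ending like _2 or _b are one class to them, and where a whole thing is asked for, a point or a joint stands for the part that bears it (a point fixed in the world has none). Each returns a list of dicts, best first, with "score" (0 to 1); they miss things now and then, are a little off and sometimes report something else, mostly with a low value. They report only what shows in the picture. A call takes as long as a camera call.
- models.silhouettes(camera, query): "region" (384x512 bool, what is visible of it) and "box" ([centre column, centre row, width, height] in pixels, round what is visible of it).
- models.place_of(camera, query): "position" ([row, column] in pixels: a listed point, or the origin of a listed thing).
The state is a dict: "t": time; "q": joint angles; "joint_vel": joint speeds; "joint_torque": joint torques, N m; "eef_pos": TCP position; "tool_rot": TCP orientation; "contact_force": force on the tool from outside, world axes, zero at the start; "torque": the same for the moment, N m; "gripper_width": opening from 0.0 (shut) to 1.0 (fully open).
Only numpy, scipy, OpenCV 4.12 (cv2) and the standard library are available. Lean on these libraries where they do the work, as an engineer would, in place of code of your own. Each camera call takes 0.05 s, during which the arm holds its last target.

## Working session

There is one attempt and no reset: what is moved stays moved. The work goes in short steps, Python scripts to look and compute and a tool call to move; the robot and the scene stay as the last step left them, time stands still between calls to the robot, and variables do not carry over. Pictures are saved under pics/ and viewed, and the job is handed in when it is done.

Besides the shell and the picture viewer there is one more tool, called after "Emit:" as a command line: name --argument value ..., lists and objects as JSON in quotes. move_arm: Moves the arm, as the interface text tells. Its arguments: {"type":"object","properties":{"steps":{"type":"array"},"newtons":{"type":"number"}},"required":["steps"]}

```bash
ls; mkdir -p pics; python3 - <<'E'
from station import status,cams
import cv2
print(status.get_obs())
for n in ["top","side","wrist"]:
    c=cams.read_camera(n); cv2.imwrite(f"pics/a_{n}.png",c["pixels"][:,:,::-1])
    print(n,c["mtx"],c["dist_coeffs"],c.get("T",c.get("T_tool_cam")))
E
```

```text
pics
{'t': 0.0, 'q': array([-1.35508792,  0.47779594,  0.02235159,  1.5564562 , -0.01150471,
        1.10932397, -0.08309477]), 'joint_vel': array([-0.00172578, -0.00010824,  0.0011252 , -0.00206982, -0.00069663,
        0.00080858,  0.00096845]), 'joint_torque': array([ 2.47693833e-04, -5.96447468e+01,  1.60791434e+00, -2.81201237e+01,
        1.24399815e-02,  9.36288794e-03, -1.64868482e-05]), 'eef_pos': array([0.21461141, 0.63938711, 0.25532671]), 'tool_rot': array([-8.03038966e-05,  1.61190748e-01,  9.86922835e-01, -9.24077289e-04]), 'contact_force': array([0.64267009, 0.58685151, 0.50632531]), 'torque': array([-0.0079481 , -0.01051767,  0.01387447]), 'gripper_width': 0.9972565811729591}
top [[446.28214992   0.         255.45309493]
 [  0.         446.28214992 198.22874913]
 [  0.           0.           1.        ]] [0.02325591 0.         0.         0.         0.        ] [[ 0.00833605 -0.98027774  0.19744888  0.34099276]
 [-0.99989952 -0.00590735  0.0128862  -0.05374623]
 [-0.01146565 -0.19753646 -0.98022849  1.30377995]
 [ 0.          0.          0.          1.        ]]
side [
[... 151 characters left out ...]
 0.          0.          0.        ] [[ 0.80406944 -0.33931336  0.48819952  0.07666532]
 [-0.59453392 -0.45706848  0.66152689 -0.76326701]
 [-0.0013243  -0.82216473 -0.5692481   0.6916016 ]
 [ 0.          0.          0.          1.        ]]
wrist [[266.19806487   0.         255.35361985]
 [  0.         266.19806487 194.9953982 ]
 [  0.           0.           1.        ]] [0.00196517 0.         0.         0.         0.        ] [[-6.95473043e-04 -9.62252334e-01 -2.72157972e-01  7.02156411e-02]
 [ 9.99998924e-01 -1.02068679e-03  1.05338068e-03  8.98266152e-05]
 [-1.29140606e-03 -2.72156947e-01  9.62252009e-01 -1.17978680e-01]
 [ 0.00000000e+00  0.00000000e+00  0.00000000e+00  1.00000000e+00]]
```

View pics/a_top.png

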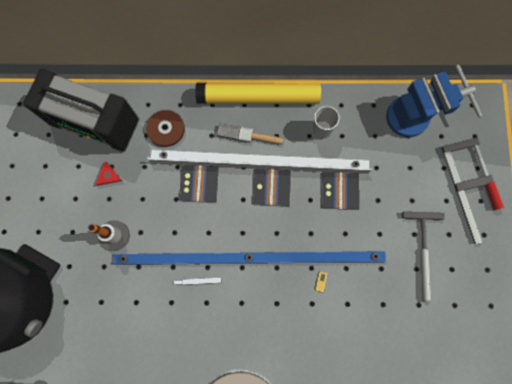

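View pics/a_side.png

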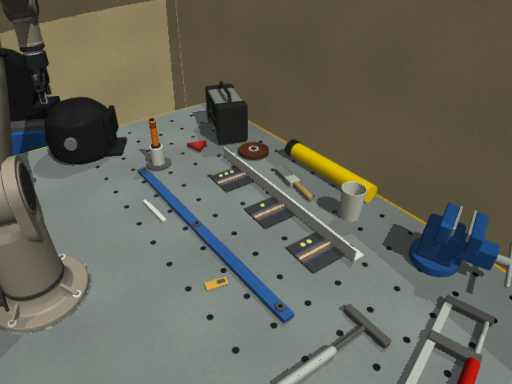

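```bash
cat > h.py <<'E'
from station import status,cams,models
import numpy as np,cv2
from scipy.spatial.transform import Rotation as R
def cam(n):
    o=status.get_obs(); c=cams.read_camera(n)
    if n=="wrist":
        T=np.eye(4);w=o["tool_rot"];T[:3,:3]=R.from_quat([w[1],w[2],w[3],w[0]]).as_matrix();T[:3,3]=o["eef_pos"]
        c["T"]=T@c["T_tool_cam"]
    return c
def back(c,uv,z):
    uv=np.array(uv,float).reshape(-1,1,2)
    n=cv2.undistortPoints(uv,c["mtx"],c["dist_coeffs"]).reshape(-1,2)
    d=np.c_[n,np.ones(len(n))]@c["T"][:3,:3].T; p=c["T"][:3,3]
    return p+d*((z-p[2])/d[:,2])[:,None]
def proj(c,P):
    Ti=np.linalg.inv(c["T"]);r,_=cv2.Rodrigues(Ti[:3,:3])
    return cv2.projectPoints(np.array(P,float).reshape(-1,3),r,Ti[:3,3],c["mtx"],c["dist_coeffs"])[0].reshape(-1,2)
E
python3 - <<'E'
from h import *
np.set_printoptions(precision=4,suppress=True)
c=cam("top")
zs={"probe":.075,"holder_mouth":.075}
for q in ["fence","backstop","coupon1","coupon2","coupon3","probe","holder","holder_mouth","soapstone","weldgauge","magnet","chiphammer","wirebrush"]:
    for d in models.place_of("top",q)[:4]:
        v,u=d["position"]; print(q,round(d["score"],2),(round(u),round(v)),back(c,(u,v),zs.get(q,0.0))[0])
E
```

```text
fence 0.75 (245, 259) [ 0.4225 -0.0087  0.    ]
backstop 0.97 (257, 161) [ 0.7191 -0.0415  0.    ]
coupon1 0.85 (339, 189) [ 0.6338 -0.2869  0.    ]
coupon1 0.77 (198, 184) [0.6465 0.1351 0.    ]
coupon1 0.64 (270, 186) [ 0.64   -0.0808  0.    ]
coupon2 0.85 (339, 189) [ 0.6338 -0.2869  0.    ]
coupon2 0.77 (198, 184) [0.6465 0.1351 0.    ]
coupon2 0.64 (270, 186) [ 0.64   -0.0808  0.    ]
coupon3 0.85 (339, 189) [ 0.6338 -0.2869  0.    ]
coupon3 0.77 (198, 184) [0.6465 0.1351 0.    ]
coupon3 0.64 (270, 186) [ 0.64   -0.0808  0.    ]
probe 0.7 (103, 233) [0.4872 0.3831 0.075 ]
holder 0.65 (112, 237) [0.4863 0.3829 0.    ]
holder 0.64 (108, 234) [0.4944 0.3958 0.    ]
holder_mouth 0.66 (104, 232) [0.4897 0.38   0.075 ]
soapstone 0.5 (202, 283) [0.3541 0.1157 0.    ]
weldgauge 0.54 (323, 282) [ 0.3612 -0.2318  0.    ]
magnet 0.66 (112, 176) [0.6703 0.398  0.    ]
chiphammer 0.96 (424, 251) [ 0.4508 -0.5242  0.    ]
wirebrush 0.91 (252, 137) [ 0.794  -0.0229  0.    ]
```

```bash
python3 - <<'E'
from h import *
c=cam("top");im=c["pixels"][:,:,::-1]
cv2.imwrite("pics/b1.png",cv2.resize(im[145:270,100:240],None,fx=5.6,fy=4.7,interpolation=cv2.INTER_CUBIC)[:600,:800])
np.set_printoptions(precision=4,suppress=True)
for q in ["coupon1","fence","backstop"]:
    for d in models.silhouettes("top",q)[:3]:
        m=d["region"].astype(np.uint8);ct=max(cv2.findContours(m,0,2)[0],key=cv2.contourArea)
        r=cv2.minAreaRect(ct);b=cv2.boxPoints(r)
        z={"coupon1":.006,"fence":.015,"backstop":.04}[q]
        P=back(c,b,z); print(q,d["score"],m.sum(),b.round(1).tolist(),"\n",P[:,:2],P.mean(0)[:2])
E
```

```text
coupon1 0.82 1329 [[322.0, 172.0], [358.0, 172.0], [358.0, 209.0], [322.0, 209.0]] 
 [[ 0.6837 -0.2353]
 [ 0.6843 -0.3427]
 [ 0.5719 -0.3385]
 [ 0.5712 -0.233 ]] [ 0.6278 -0.2874]
coupon1 0.79 1288 [[254.0, 169.0], [290.0, 169.0], [290.0, 206.0], [254.0, 206.0]] 
 [[ 0.692  -0.0316]
 [ 0.6926 -0.1397]
 [ 0.5796 -0.1389]
 [ 0.5789 -0.0326]] [ 0.6358 -0.0857]
fence 0.98 2988 [[112.9000015258789, 252.10000610351562], [385.0, 250.39999389648438], [385.0, 262.6000061035156], [113.0, 264.20001220703125]] 
 [[ 0.44    0.3722]
 [ 0.4504 -0.4088]
 [ 0.416  -0.4073]
 [ 0.4054  0.3694]] [ 0.428  -0.0186]
backstop 0.41 181 [[314.29998779296875, 291.29998779296875], [318.3999938964844, 271.1000061035156], [327.6000061035156, 272.8999938964844], [323.6000061035156, 293.1000061035156]] 
 [[ 0.3342 -0.2021]
 [ 0.3893 -0.2144]
 [ 0.3845 -0.24  ]
 [ 0.3294 -0.2275]] [ 0.3593 -0.221 ]
backstop 0.32 2852 [[114.9000015258789, 253.60000610351562], [384.8999938964844, 250.89999389648438], [385.0, 261.70001220703125], [115.0, 264.3999938964844]] 
 [[ 0.4337  0.3581]
 [ 0.4469 -0.4018]
 [ 0.417  -0.4006]
 [ 0.4038  0.3556]] [ 0.4253 -0.0222]
```

View pics/b1.png

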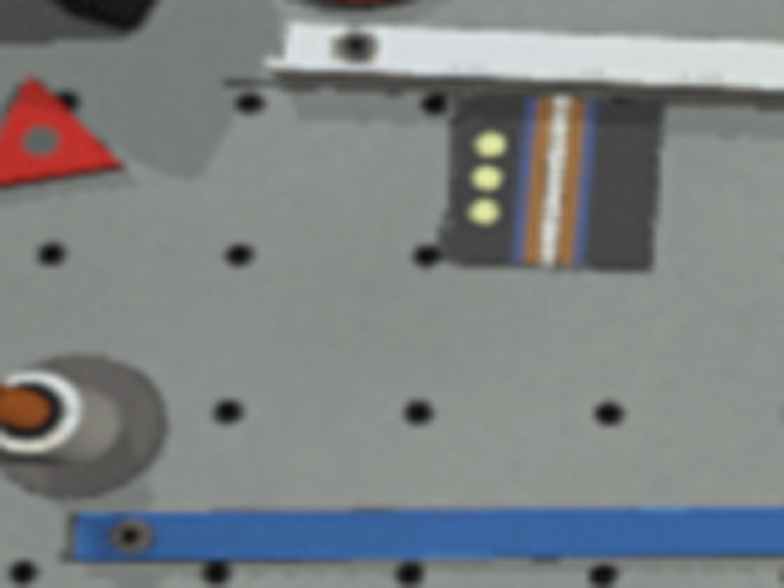

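```bash
cat >> h.py <<'E'
def welds(c,zmax=None):
    "orange heat band: returns list of (centre xyz, yaw of weld rel. world x)"
    im=c["pixels"];hsv=cv2.cvtColor(im,cv2.COLOR_RGB2HSV)
    m=cv2.inRange(hsv,(5,80,60),(20,255,220))
    m2=cv2.morphologyEx(m,cv2.MORPH_CLOSE,np.ones((5,5)))
    n,l,s,_=cv2.connectedComponentsWithStats(m2);out=[]
    for i in range(1,n):
        if s[i,4]<60: continue
        v,u=np.nonzero(l==i);P=back(c,np.c_[u,v],.007)[:,:2]
        ln=cv2.fitLine(P.astype(np.float32),cv2.DIST_L2,0,.01,.01).ravel()
        d=ln[:2]*np.sign(ln[0]);t=(P-ln[2:])@d
        out.append(dict(c=ln[2:]+d*(t.min()+t.max())/2,yaw=np.degrees(np.arctan2(d[1],d[0])),len=t.max()-t.min(),px=(u.mean(),v.mean())))
    return out
E
python3 - <<'E'
from h import *
c=cam("top")
for w in welds(c): print(w)
hsv=cv2.cvtColor(c["pixels"],cv2.COLOR_RGB2HSV)
m=cv2.inRange(hsv,(100,140,60),(120,255,255));m[:230]=0;m[280:]=0
v,u=np.nonzero(m);P=back(c,np.c_[u,v],.013)[:,:2]
ln=cv2.fitLine(P.astype(np.float32),cv2.DIST_L2,0,.01,.01).ravel();print("fence",ln,np.degrees(np.arctan2(-ln[0],ln[1])))
d=ln[:2];t=(P-ln[2:])@d;e=(P-ln[2:])@np.array([-d[1],d[0]]);print(t.min(),t.max(),np.percentile(e,[1,99]))
m=cv2.inRange(hsv,(0,0,190),(180,40,255));m[:140]=0;m[180:]=0;m[:,:148]=0;m[:,372:]=0
v,u=np.nonzero(m);P=back(c,np.c_[u,v],.02)[:,:2]
ln=cv2.fitLine(P.astype(np.float32),cv2.DIST_L1,0,.01,.01).ravel();print("bs",ln,np.degrees(np.arctan2(-ln[0],ln[1])))
E
```

```text
{'c': array([0.97570598, 0.71071117]), 'yaw': np.float32(89.35072), 'len': np.float64(0.10908140542789754), 'px': (np.float64(17.941176470588236), np.float64(79.69281045751634))}
{'c': array([0.97662399, 0.01400449]), 'yaw': np.float32(-89.936005), 'len': np.float64(1.0791865164344596), 'px': (np.float64(244.68357998590557), np.float64(80.59548978153629))}
{'c': array([ 0.87784273, -0.77598373]), 'yaw': np.float32(26.21377), 'len': np.float64(0.3113457477947832), 'px': (np.float64(494.4845360824742), np.float64(103.29209621993127))}
{'c': array([0.82049195, 0.24364546]), 'yaw': np.float32(69.08632), 'len': np.float64(0.1158503345817789), 'px': (np.float64(164.92123287671234), np.float64(128.0296803652968))}
{'c': array([ 0.78955945, -0.0699334 ]), 'yaw': np.float32(80.1322), 'len': np.float64(0.09382635815877761), 'px': (np.float64(267.4812834224599), np.float64(138.08021390374333))}
{'c': array([0.64799617, 0.13382073]), 'yaw': np.float32(-2.27122), 'len': np.float64(0.10533832785522394), 'px': (np.float64(198.51228070175438), np.float64(183.0280701754386))}
{'c': array([ 0.63858508, -0.08335688]), 'yaw': np.float32(-2.4227178), 'len': np.float64(0.10810046471364887), 'px': (np.float64(271.19310344827585), np.float64(186.86896551724138))}
{'c': array([ 0.62907678, -0.28855853]), 'yaw': np.float32(-1.9774709), 'len': np.float64(0.1088098286934576), 'px': (np.float64(340.42214532871975), np.float64(190.25951557093427))}
{'c': array([0.50465033, 0.42011244]), 'yaw': np.float32(73.69846), 'len': np.float64(0.058384259056293665), 'px': (np.float64(99.02649006622516), np.float64(229.98675496688742))}
fence [ 0.01710744 -0.9998537   0.4269933  -0.02207975] -179.01976
-0.3911384184536202 0.3843864233955575 [-0.01283827  0.01325683]
bs [ 0.04165239  0.99913216  0.71819305 -0.03061498] -2.3871965
```

Emit:
move_arm --steps '[0,3.1,-3.6,0,0,0,1.2,0,3.1,-3.6,0,0,0,1.2,0,3.1,-3.6,0,0,0,1.2,0,3.1,-3.6,0,0,0,1.2,0,3.1,-3.6,0,0,0,1.2,0,3.1,-3.6,0,0,0,1.2,0,3.1,-3.6,0,0,0,1.2,0,3.1,-3.6,0,0,0,1.2]' --newtons 40

```text
t: 1.9
eef_pos: [0.4638, 0.3504, 0.2566]
tool_rot: [0.0, 0.078, 0.997, 0.0]
contact_force: [1.6, -0.0, -0.3]
gripper_width: 0.505
```

Emit:
move_arm --steps '[0,3.1,-3.6,0,0,0,1.2,0,3.1,-3.6,-2,0,0,1.2,0,3.1,-3.6,-2,0,0,1.2,0,3.1,-3.6,-2,0,0,1.2,0,3.1,-3.6,-2,0,0,1.2,0,3.1,-3.6,-2,0,0,1.2,0,0,0,-2,0,0,0]'

```text
t: 2.6
eef_pos: [0.6485, 0.1325, 0.139]
tool_rot: [0.002, 0.02, 1.0, -0.002]
contact_force: [-0.1, -0.6, -0.4]
gripper_width: 0.498
```

```bash
python3 - <<'E'
from h import *
c=cam("wrist"); cv2.imwrite("pics/c.png",c["pixels"][:,:,::-1])
for w in welds(c): print(w)
E
```

```text
{'c': array([ 0.63619771, -0.09300149]), 'yaw': np.float32(-2.2824304), 'len': np.float64(0.10741235673205624), 'px': (np.float64(22.095890410958905), np.float64(186.83287671232875))}
{'c': array([ 0.63689864, -0.07542948]), 'yaw': np.float32(-2.3610287), 'len': np.float64(0.10742202174239482), 'px': (np.float64(40.11788211788212), np.float64(186.22877122877122))}
{'c': array([0.6469383 , 0.12494635]), 'yaw': np.float32(-2.1250358), 'len': np.float64(0.1077695558879154), 'px': (np.float64(247.34736842105264), np.float64(189.05052631578948))}
{'c': array([0.64761934, 0.14198531]), 'yaw': np.float32(-2.0062442), 'len': np.float64(0.10776523107612876), 'px': (np.float64(264.92557651991615), np.float64(188.5587002096436))}
{'c': array([ 0.77987036, -0.10890997]), 'yaw': np.float32(-72.37481), 'len': np.float64(0.04443000048898338), 'px': (np.float64(45.889655172413796), np.float64(314.36206896551727))}
{'c': array([0.80294599, 0.28524297]), 'yaw': np.float32(35.55835), 'len': np.float64(0.03198178510712759), 'px': (np.float64(396.0534351145038), np.float64(320.0458015267176))}
{'c': array([ 0.79515576, -0.03667577]), 'yaw': np.float32(-39.32096), 'len': np.float64(0.021459532439448648), 'px': (np.float64(112.0), np.float64(323.1931818181818))}
{'c': array([0.80708286, 0.2356268 ]), 'yaw': np.float32(12.970635), 'len': np.float64(0.012222138532919822), 'px': (np.float64(351.8833333333333), np.float64(324.8333333333333))}
{'c': array([0.8616755 , 0.27093102]), 'yaw': np.float32(42.72382), 'len': np.float64(0.038553099873064794), 'px': (np.float64(378.64831804281346), np.float64(361.5810397553517))}
```

View pics/c.png

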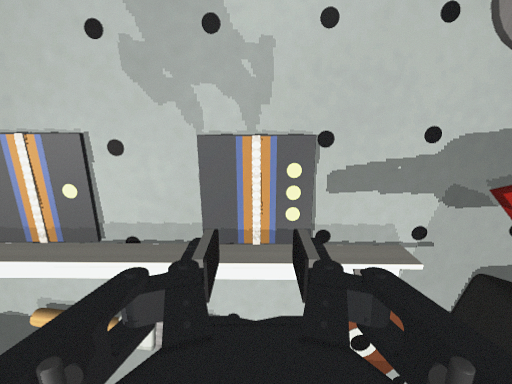

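Emit:
move_arm --steps '[0,0,0,-2,0,0,0,0,0,0,-2.5,0,0,0,0,0,0,-2.5,0,0,0,0,0,0,-2,0,0,0,0,0,0,-0.8,0,0,0,0,0,0,0,0,0,0]'

```text
t: 3.25
eef_pos: [0.6432, 0.1422, 0.0407]
tool_rot: [-0.001, 0.015, 1.0, -0.0]
contact_force: [-0.0, -0.1, 0.7]
gripper_width: 0.498
```

Emit:
move_arm --steps '[0,0,0,-0.3,0,0,0,0,0,0,-0.2,0,0,0,0,0,0,0,0,0,0]'

```text
t: 3.55
eef_pos: [0.6445, 0.1415, 0.037]
tool_rot: [0.0, 0.015, 1.0, 0.0]
contact_force: [0.4, 0.7, -0.0]
gripper_width: 0.501
```

Emit:
move_arm --steps '[0,0,-0.8,-0.2,0,0,0,0,0,0,-0.2,0,0,0,0,0,0,-0.2,0,0,0,0,0,0,0,0,0,0]'

```text
t: 3.95
eef_pos: [0.6439, 0.1332, 0.03]
tool_rot: [-0.0, 0.015, 1.0, -0.0]
contact_force: [0.3, 0.2, -0.3]
gripper_width: 0.498
```

Emit:
move_arm --steps '[0,0,0,-0.1,0,0,0,0,0,0,-0.1,0,0,0,0,0,0,0,0,0,0]'

```text
t: 4.25
eef_pos: [0.6441, 0.1336, 0.0293]
tool_rot: [-0.0, 0.015, 1.0, 0.0]
contact_force: [-3.8, -0.7, 8.0]
gripper_width: 0.501
```

Emit:
move_arm --steps '[0,0,0,-0.05,0,0,0,0,-0.5,0,0,0,0,0.4,0,-1,0,0,0,0,0.5,0,-1,0,0,0,0,0.5,0,-1,0,0,0,0,0.5,0,-1,0,0,0,0,0.5,0,0,0,0,0,0,0]'

```text
t: 4.95
eef_pos: [0.5991, 0.1338, 0.0292]
tool_rot: [0.001, -0.006, 1.0, 0.0]
contact_force: [-1.5, 0.2, 11.0]
gripper_width: 0.498
```

```bash
python3 - <<'E'
from h import *
c=cam("wrist")
for w in welds(c): print(w)
for w in welds(cam("top")): print(w)
cv2.imwrite("pics/d.png",c["pixels"][:,:,::-1])
E
```

```text
{'c': array([0.60049343, 0.12533508]), 'yaw': np.float32(-2.596949), 'len': np.float64(0.09768380403590642), 'px': (np.float64(240.0048182216382), np.float64(237.5711782742006))}
{'c': array([0.60175839, 0.14199597]), 'yaw': np.float32(-2.9507995), 'len': np.float64(0.09869628039413508), 'px': (np.float64(269.1802041722148), np.float64(238.59343098091435))}
{'c': array([0.97560911, 0.71052669]), 'yaw': np.float32(89.30502), 'len': np.float64(0.1094598368731069), 'px': (np.float64(18.083333333333332), np.float64(79.72435897435898))}
{'c': array([0.97668836, 0.01237008]), 'yaw': np.float32(-89.926056), 'len': np.float64(1.0824531193335631), 'px': (np.float64(243.24746743849494), np.float64(80.57018813314038))}
{'c': array([ 0.87791256, -0.77589061]), 'yaw': np.float32(26.301746), 'len': np.float64(0.3113813155616876), 'px': (np.float64(494.4271012006861), np.float64(103.25728987993139))}
{'c': array([0.82038517, 0.24366464]), 'yaw': np.float32(69.45895), 'len': np.float64(0.11591550740974127), 'px': (np.float64(164.90432801822323), np.float64(128.05694760820046))}
{'c': array([ 0.78944767, -0.06991652]), 'yaw': np.float32(80.218765), 'len': np.float64(0.09381723508625957), 'px': (np.float64(267.3048128342246), np.float64(138.0855614973262))}
{'c': array([ 0.63858352, -0.0834422 ]), 'yaw': np.float32(-2.558864), 'len': np.float64(0.1081526967187415), 'px': (np.float64(271.22027972027973), np.float64(186.87412587412587))}
{'c': array([ 0.62907678, -0.28855853]), 'yaw': np.float32(-1.9774709), 'len': np.float64(0.1088098286934576), 'px': (np.float64(340.42214532871975), np.float64(190.25951557093427))}
{'c': array([0.50478717, 0.42159273]), 'yaw': np.float32(69.71601), 'len': np.float64(0.05614852531808734), 'px': (np.float64(98.28888888888889), np.float64(229.84444444444443))}
```

View pics/d.png

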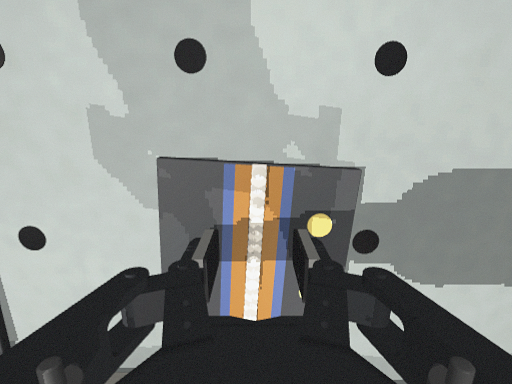

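Emit:
move_arm --steps '[0,-0.5,0,0,0,0,0,0,-1.2,0,0,0,0,0,0,-1.5,0,0,0,0,0,0,-1.5,0,0,0,0,0,0,-1.5,0,0,0,0,0,0,-1.5,0,0,0,0,0,0,-1.3,0,0,0,0,0,0,-0.5,0,0,0,0,0]'

```text
t: 5.85
eef_pos: [0.505, 0.134, 0.0292]
tool_rot: [0.002, -0.006, 1.0, 0.001]
contact_force: [3.4, 0.4, 7.3]
gripper_width: 0.497
```

Emit:
move_arm --steps '[0,-0.4,0,0,0,0,0,0,-0.4,0,0,0,0,0,0,-0.4,0,0,0,0,0,0,-0.4,0,0,0,0,0,0,-0.2,0,0,0,0,0,0,0,0,0,0,0,0]'

```text
t: 6.45
eef_pos: [0.488, 0.134, 0.0292]
tool_rot: [0.002, -0.006, 1.0, 0.001]
contact_force: [3.6, 0.0, 10.3]
gripper_width: 0.501
```

```bash
python3 - <<'E'
from h import *
c=cam("wrist")
for w in welds(c): print(w)
cv2.imwrite("pics/e.png",c["pixels"][:,:,::-1])
c=cam("side");cv2.imwrite("pics/e2.png",c["pixels"][:,:,::-1])
E
```

```text
{'c': array([0.45246777, 0.13044825]), 'yaw': np.float32(15.707748), 'len': np.float64(0.017819683854672187), 'px': (np.float64(246.95238095238096), np.float64(181.14603174603175))}
{'c': array([0.47846582, 0.14367628]), 'yaw': np.float32(-6.0337257), 'len': np.float64(0.06468891432237567), 'px': (np.float64(272.95398100803504), np.float64(219.08765522279035))}
{'c': array([0.48910033, 0.12594648]), 'yaw': np.float32(-4.72325), 'len': np.float64(0.037824529213400834), 'px': (np.float64(240.79248120300753), np.float64(240.406015037594))}
```

View pics/e.png

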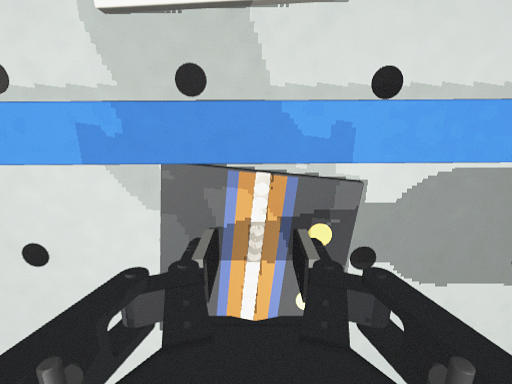

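Emit:
move_arm --steps '[0,0,0,0,-1,0,0,0,0,0,0,-0.5,0,0,0,0,0,0,0,0,0]'

```text
t: 6.85
eef_pos: [0.488, 0.1343, 0.0296]
tool_rot: [0.002, -0.006, 1.0, -0.012]
contact_force: [0.8, -0.6, 17.3]
gripper_width: 0.499
```

Emit:
move_arm --steps '[0,-0.3,0,0,0,0,0,0,-0.3,0,0,0,0,0,0,-0.3,0,0,0,0,0,0,-0.2,0,0,0,0,0,0,0,0,0,0,0,0]'

```text
t: 7.35
eef_pos: [0.4782, 0.1344, 0.0297]
tool_rot: [0.004, -0.005, 1.0, -0.012]
contact_force: [4.1, 0.2, 12.6]
gripper_width: 0.5
```

```bash
python3 - <<'E'
from h import *
c=cam("wrist")
cv2.imwrite("pics/f.png",c["pixels"][:,:,::-1])
E
```

```text
(no output)
```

View pics/f.png

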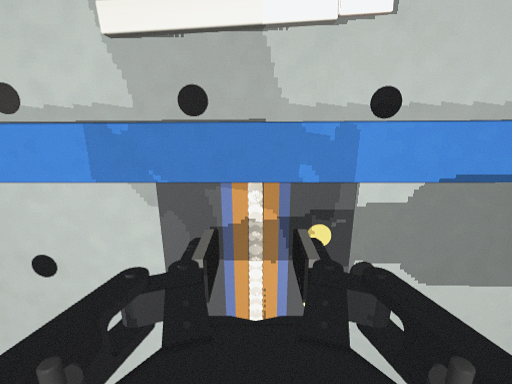

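Emit:
move_arm --steps '[0,0,0,1,0,0,0,0,0,0,2.0,0,0,0,0,2.7,-3.6,0,0.5,0,0,0,2.7,-3.6,0,0,0,0,0,2.7,-3.6,0,0,0,0,0,2.7,-3.6,0,0,0,0,0,2.7,-3.6,0,0,0,0,0,2.7,-3.7,0,0,0,0]'

```text
t: 8.2
eef_pos: [0.6365, -0.0846, 0.0575]
tool_rot: [-0.001, -0.006, 1.0, -0.008]
contact_force: [0.2, 1.6, -0.9]
gripper_width: 0.506
```

Emit:
move_arm --steps '[0,0,0,0,0,0,0,0,0,0,0,0,0,0]'

```text
t: 8.4
eef_pos: [0.6359, -0.0847, 0.0573]
tool_rot: [-0.001, -0.005, 1.0, -0.009]
contact_force: [-0.0, 0.7, 0.2]
gripper_width: 0.499
```

```bash
python3 - <<'E'
from h import *
c=cam("wrist")
for w in welds(c)[:4]: print(w)
cv2.imwrite("pics/g.png",c["pixels"][:,:,::-1])
print(status.get_obs()["tool_rot"])
E
```

```text
{'c': array([ 0.6361709, -0.0926527]), 'yaw': np.float32(-2.3738635), 'len': np.float64(0.10794863686615153), 'px': (np.float64(244.3284632034632), np.float64(219.5952380952381))}
{'c': array([ 0.63712515, -0.07587757]), 'yaw': np.float32(-2.383686), 'len': np.float64(0.10811683679503065), 'px': (np.float64(269.2327272727273), np.float64(220.15428571428572))}
[-0.00137066 -0.00569849  0.99994862 -0.00827042]
```

View pics/g.png

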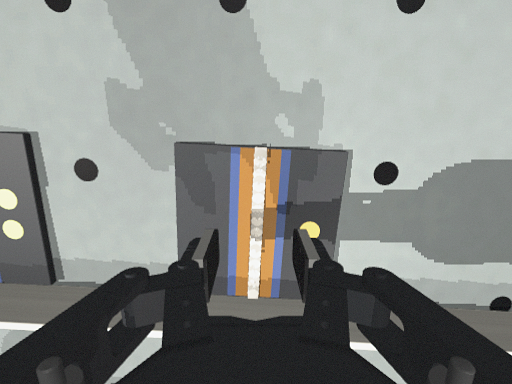

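Emit:
move_arm --steps '[0,0,0,-1.5,0,0,0,0,0,0,-0.9,0,0,0,0,0,0,-0.2,0,0,0,0,0,0,-0.2,0,0,0,0,0,0,-0.1,0,0,0,0,0,0,0,0,0,0]'

```text
t: 9.05
eef_pos: [0.6368, -0.0826, 0.0296]
tool_rot: [-0.0, -0.006, 1.0, -0.008]
contact_force: [-2.7, 1.5, 9.2]
gripper_width: 0.504
```

Pressing; drag. Needs ~138 mm plus overrun.

Emit:
move_arm --steps '[0,0,0,-0.05,0,0,0,0,-0.5,0,0,0,0,0,0,-1,0,0,0,0,0,0,-1.5,0,0,0,0,0,0,-1.5,0,0,0,0,0,0,-1.5,0,0,0,0,0,0,-1.5,0,0,0,0,0,0,-1.5,0,0,0,0,0]'

```text
t: 9.85
eef_pos: [0.5486, -0.0838, 0.0296]
tool_rot: [0.003, -0.006, 1.0, -0.009]
contact_force: [3.3, 0.2, 7.1]
gripper_width: 0.503
```

Emit:
move_arm --steps '[0,-1.5,0,0,0,0,0,0,-1,0,0,0,0,0,0,-0.8,0,0,0,0,0,0,-0.5,0,0,0,0,0,0,-0.4,0,0,0,0,0,0,-0.4,0,0,0,0,0,0,-0.4,0,0,0,0,0,0,0,0,0,0,0,0]'

```text
t: 10.65
eef_pos: [0.4986, -0.0837, 0.0296]
tool_rot: [0.002, -0.006, 1.0, -0.009]
contact_force: [1.5, 0.4, 9.8]
gripper_width: 0.505
```

```bash
python3 - <<'E'
from h import *
c=cam("wrist")
cv2.imwrite("pics/i.png",c["pixels"][:,:,::-1])
E
```

```text
(no output)
```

View pics/i.png

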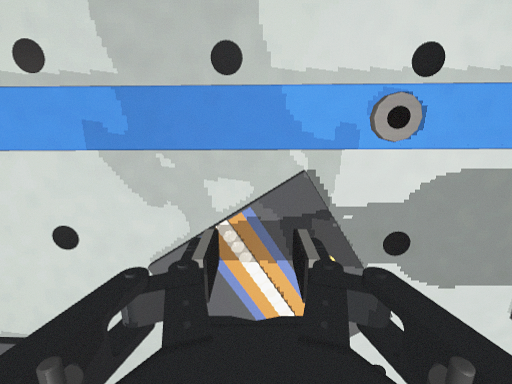

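Emit:
move_arm --steps '[0,0,0,1,0,0,0,0,2,0,3,0,0,0,0,3,0,3,0,0,0,0,2,0,3,0.5,0,0,0,0,0,0,0,0,0,0,0,0,0,0,0,0]'

```text
t: 11.3
eef_pos: [0.5665, -0.0837, 0.1286]
tool_rot: [-0.0, -0.006, 1.0, -0.004]
contact_force: [-0.9, -0.9, -0.5]
gripper_width: 0.498
```

```bash
python3 - <<'E'
from h import *
c=cam("wrist");print(status.get_obs()["eef_pos"])
for w in welds(c): print(w)
cv2.imwrite("pics/j.png",c["pixels"][:,:,::-1])
E
```

```text
[ 0.56534396 -0.08360466  0.12761124]
{'c': array([0.49616059, 0.12601965]), 'yaw': np.float32(1.9891943), 'len': np.float64(0.10434729877583357), 'px': (np.float64(499.088), np.float64(126.71022222222223))}
{'c': array([ 0.52597021, -0.0657427 ]), 'yaw': np.float32(33.322468), 'len': np.float64(0.10814103992293558), 'px': (np.float64(274.14808652246256), np.float64(150.846921797005))}
{'c': array([ 0.53541802, -0.08002874]), 'yaw': np.float32(33.327995), 'len': np.float64(0.10821901330688315), 'px': (np.float64(257.99292661361625), np.float64(161.17683465959328))}
{'c': array([0.53293539, 0.14335192]), 'yaw': np.float32(8.604752), 'len': np.float64(0.031514386810822664), 'px': (np.float64(508.2881355932203), np.float64(169.19774011299435))}
{'c': array([ 0.62702903, -0.29734837]), 'yaw': np.float32(-2.0792847), 'len': np.float64(0.10838169457390423), 'px': (np.float64(41.09985315712188), np.float64(249.03817914831131))}
{'c': array([ 0.62785596, -0.2799236 ]), 'yaw': np.float32(-2.0481784), 'len': np.float64(0.10863683690571435), 'px': (np.float64(58.66853303471444), np.float64(249.83426651735724))}
```

View pics/j.png

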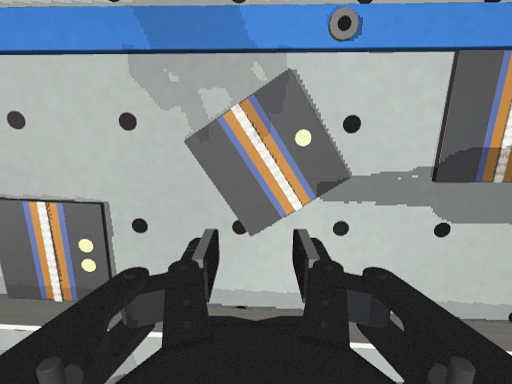

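Emit:
move_arm --steps '[0,0.6,1,0,0.5,0,6.5,0,0.6,1,-1,0,0,6.5,0,0.6,1,-2,0,0,6.5,0,0.6,1.1,-2,0,0,6.5,0,0.6,1.1,-2,0,0,6.5,0,0,0,0,0,0,0,0,0,0,0,0,0,0]'

```text
t: 12.05
eef_pos: [0.5952, -0.0321, 0.0573]
tool_rot: [-0.002, -0.284, 0.959, 0.0]
contact_force: [0.3, -1.1, -0.1]
gripper_width: 0.497
```

```bash
python3 - <<'E'
from h import *
c=cam("wrist");print(status.get_obs()["eef_pos"])
for w in welds(c): print(w)
cv2.imwrite("pics/k.png",c["pixels"][:,:,::-1])
E
```

```text
[ 0.59600898 -0.03260418  0.05822912]
{'c': array([ 0.53534619, -0.0800126 ]), 'yaw': np.float32(33.303864), 'len': np.float64(0.10735076613274558), 'px': (np.float64(240.39616497829232), np.float64(96.71418234442837))}
{'c': array([ 0.52609878, -0.06574898]), 'yaw': np.float32(33.359306), 'len': np.float64(0.10738672091209389), 'px': (np.float64(268.9296875), np.float64(96.91228693181819))}
{'c': array([0.52763843, 0.12661603]), 'yaw': np.float32(2.4312296), 'len': np.float64(0.042104262019179876), 'px': (np.float64(491.97701149425285), np.float64(265.7750410509031))}
{'c': array([0.53645903, 0.14460609]), 'yaw': np.float32(2.829517), 'len': np.float64(0.02371079446895532), 'px': (np.float64(500.56888888888886), np.float64(286.70666666666665))}
```

View pics/k.png

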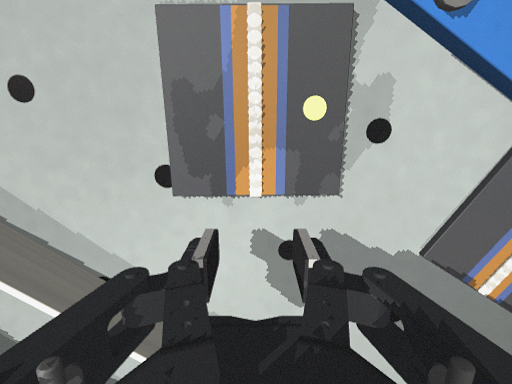

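Emit:
move_arm --steps '[0,0,0,-1.5,0,0,0,0,0,0,-1.0,0,0,0,0,0,0,-0.4,0,0,0,0,0,0,0,0,0,0]'

```text
t: 12.5
eef_pos: [0.5963, -0.0318, 0.0284]
tool_rot: [-0.001, -0.285, 0.959, 0.0]
contact_force: [-0.0, 0.7, -0.6]
gripper_width: 0.499
```

Emit:
move_arm --steps '[0,-0.4,-0.27,-0.1,0,0,0,0,-0.4,-0.27,0,0,0,0,0,-0.2,-0.13,0,0,0,0,0,0,0,0,0,0,0]'

```text
t: 12.9
eef_pos: [0.5867, -0.0389, 0.0286]
tool_rot: [0.0, -0.285, 0.959, -0.0]
contact_force: [-0.4, 0.6, 0.4]
gripper_width: 0.5
```

Emit:
move_arm --steps '[0,-0.3,-0.14,0,0,0,-4,0,-0.3,-0.14,0,0,0,-4,0,-0.3,-0.14,0,0,0,-4,0,-0.3,-0.14,0,0,0,-4,0,-0.3,-0.14,0,0,0,-4,0,-0.3,-0.14,0,0,0,-4,0,0,0,0,0,0,0]'

```text
t: 13.6
eef_pos: [0.5702, -0.0466, 0.0292]
tool_rot: [0.001, -0.08, 0.997, -0.0]
contact_force: [-0.1, -0.9, 6.5]
gripper_width: 0.498
```

```bash
python3 - <<'E'
from h import *
c=cam("wrist");print(status.get_obs()["eef_pos"])
for w in welds(c): print(w)
cv2.imwrite("pics/l.png",c["pixels"][:,:,::-1])
E
```

```text
[ 0.57015224 -0.04655278  0.02920661]
{'c': array([ 0.52144038, -0.06713222]), 'yaw': np.float32(32.145283), 'len': np.float64(0.10795777709605678), 'px': (np.float64(218.00103483959987), np.float64(129.9948258020007))}
{'c': array([ 0.51799593, -0.08956557]), 'yaw': np.float32(31.881979), 'len': np.float64(0.07805873192642293), 'px': (np.float64(181.6676842564326), np.float64(130.21107719145223))}
{'c': array([ 0.56734601, -0.05826104]), 'yaw': np.float32(36.642593), 'len': np.float64(0.021159921793765323), 'px': (np.float64(235.39269406392694), np.float64(239.1255707762557))}
```

View pics/l.png

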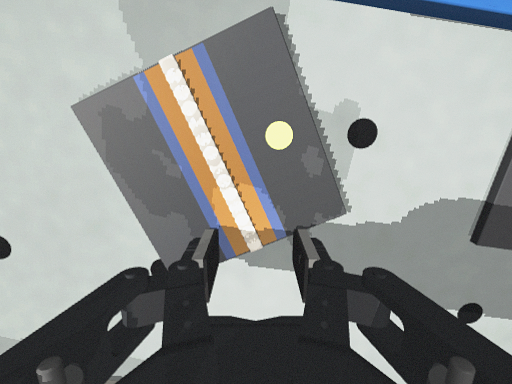

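Emit:
move_arm --steps '[0,0,0,1,0,0,0,0,0.5,0.3,2,0,0,6,0,0.5,0.4,0,0,0,6,0,0.5,0.4,0,0,0,6,0,0.5,0.4,0,0,0,5,0,0,0,0,0,0,0]'

```text
t: 14.25
eef_pos: [0.5896, -0.0312, 0.0588]
tool_rot: [0.001, -0.278, 0.961, 0.0]
contact_force: [0.3, 0.2, 0.6]
gripper_width: 0.497
```

```bash
python3 - <<'E'
from h import *
c=cam("wrist");print(status.get_obs()["eef_pos"],status.get_obs()["tool_rot"])
for w in welds(c): print(w)
E
```

```text
[ 0.58912685 -0.03169333  0.05861822] [ 2.57805467e-04 -2.76497612e-01  9.61014550e-01  1.95497148e-04]
{'c': array([ 0.5305224 , -0.08120906]), 'yaw': np.float32(32.357574), 'len': np.float64(0.10784672105272176), 'px': (np.float64(235.49560117302053), np.float64(95.99010263929618))}
{'c': array([ 0.52145665, -0.06684567]), 'yaw': np.float32(32.45325), 'len': np.float64(0.1078718170493462), 'px': (np.float64(263.8243534482759), np.float64(96.24102011494253))}
{'c': array([0.52417014, 0.12662849]), 'yaw': np.float32(2.036908), 'len': np.float64(0.04891354627238241), 'px': (np.float64(488.8533145275035), np.float64(263.3822284908322))}
{'c': array([0.53308136, 0.1447127 ]), 'yaw': np.float32(2.0565853), 'len': np.float64(0.03047424969422019), 'px': (np.float64(497.58631921824104), np.float64(284.36482084690556))}
```

Emit:
move_arm --steps '[0,0,0,-1.5,0,0,0,0,0,0,-1.2,0,0,0,0,0,0,-0.5,0,0,0,0,0,0,0,0,0,0]'

```text
t: 14.7
eef_pos: [0.5879, -0.0319, 0.0247]
tool_rot: [-0.001, -0.277, 0.961, 0.0]
contact_force: [-0.4, 0.1, 0.7]
gripper_width: 0.499
```

Emit:
move_arm --steps '[0,-0.4,-0.25,-0.05,0,0,0,0,-0.4,-0.25,0,0,0,0,0,-0.2,-0.13,0,0,0,0,0,0,0,0,0,0,0]'

```text
t: 15.1
eef_pos: [0.5789, -0.0385, 0.0262]
tool_rot: [0.0, -0.277, 0.961, -0.0]
contact_force: [0.9, -0.7, 0.0]
gripper_width: 0.502
```

Emit:
move_arm --steps '[0,-0.3,-0.14,0,0,0,-4,0,-0.3,-0.14,0,0,0,-4,0,-0.3,-0.14,0,0,0,-4,0,-0.2,-0.14,0,0,0,-4,0,-0.2,-0.14,0,0,0,-4,0,-0.2,-0.1,0,0,0,-4,0,0,0,0,0,0,0]'

```text
t: 15.8
eef_pos: [0.5703, -0.045, 0.029]
tool_rot: [0.007, -0.071, 0.997, -0.0]
contact_force: [6.0, 1.5, 10.3]
gripper_width: 0.499
```

```bash
python3 - <<'E'
from h import *
c=cam("wrist");print(status.get_obs()["eef_pos"])
for w in welds(c): print(w)
cv2.imwrite("pics/m.png",c["pixels"][:,:,::-1])
E
```

```text
[ 0.57027681 -0.04497055  0.02905536]
{'c': array([ 0.51195385, -0.07231991]), 'yaw': np.float32(28.123205), 'len': np.float64(0.10791398624393743), 'px': (np.float64(205.22019765287214), np.float64(106.25787523162445))}
{'c': array([ 0.52015799, -0.08726759]), 'yaw': np.float32(28.225412), 'len': np.float64(0.10780970620487394), 'px': (np.float64(177.67874015748032), np.float64(127.21826771653544))}
```

View pics/m.png

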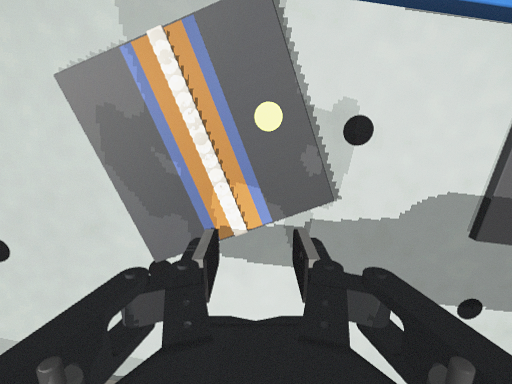

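Emit:
move_arm --steps '[-1,0,0,1,0,0,0,-1,0,0,2,0,0,0,-1,-1.9,-3.3,0,0,0,-4,-1,-1.9,-3.3,0,0,0,-4,-1,0,0,0,0,0,0,-1,0,0,0,0,0,0]'

```text
t: 16.45
eef_pos: [0.525, -0.1131, 0.0561]
tool_rot: [-0.0, -0.0, 1.0, -0.0]
contact_force: [0.7, 0.7, -0.2]
gripper_width: 0.001
```

```bash
python3 - <<'E'
from h import *
c=cam("wrist");print(status.get_obs()["eef_pos"],status.get_obs()["gripper_width"])
for w in welds(c): print(w)
cv2.imwrite("pics/n.png",c["pixels"][:,:,::-1])
E
```

```text
[ 0.52587659 -0.11186258  0.05600809] -0.001696120774962915
{'c': array([ 0.47923982, -0.09086997]), 'yaw': np.float32(24.098137), 'len': np.float64(0.03225376426012959), 'px': (np.float64(286.9866666666667), np.float64(153.32380952380953))}
{'c': array([ 0.48483293, -0.10650477]), 'yaw': np.float32(28.61506), 'len': np.float64(0.027348623925367986), 'px': (np.float64(263.8545454545455), np.float64(167.03272727272727))}
{'c': array([ 0.52176188, -0.06741055]), 'yaw': np.float32(28.86948), 'len': np.float64(0.06114862538241449), 'px': (np.float64(321.62857142857143), np.float64(221.51142857142858))}
{'c': array([ 0.52233451, -0.08597315]), 'yaw': np.float32(31.497705), 'len': np.float64(0.030430696943324696), 'px': (np.float64(294.27479338842977), np.float64(223.02685950413223))}
{'c': array([ 0.60084401, -0.29682006]), 'yaw': np.float32(-2.6147628), 'len': np.float64(0.055168400847442026), 'px': (np.float64(9.303201506591337), np.float64(319.42749529190206))}
{'c': array([ 0.5952054 , -0.27882254]), 'yaw': np.float32(-2.6146638), 'len': np.float64(0.043811541084056854), 'px': (np.float64(31.727739726027398), np.float64(313.0941780821918))}
```

View pics/n.png

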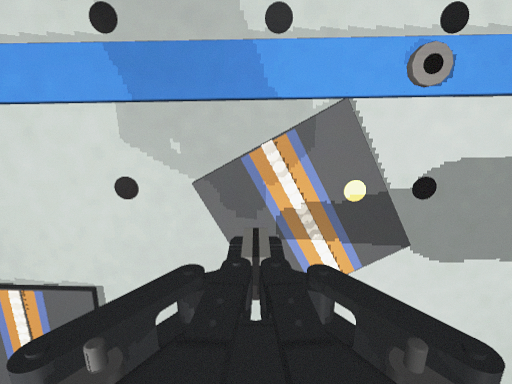

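Emit:
move_arm --steps '[-1,0.4,0.3,-1,0,0,0,-1,0,0,-0.9,0,0,0,-1,0,0,0,0,0,0]'

```text
t: 16.8
eef_pos: [0.5294, -0.1078, 0.035]
tool_rot: [-0.001, -0.002, 1.0, 0.0]
contact_force: [-0.2, -1.4, 0.2]
gripper_width: -0.0
```

Emit:
move_arm --steps '[-1,0,0,-0.15,0,0,0,-1,0,0,-0.15,0,0,0,-1,0,0,0,0,0,0]'

```text
t: 17.1
eef_pos: [0.5301, -0.1091, 0.0337]
tool_rot: [0.0, -0.001, 1.0, -0.0]
contact_force: [0.1, 0.6, -0.1]
gripper_width: -0.001
```

Emit:
move_arm --steps '[-1,0,0,-0.15,0,0,0,-1,0,0,-0.15,0,0,0,-1,0,0,0,0,0,0]'

```text
t: 17.4
eef_pos: [0.5303, -0.1092, 0.0312]
tool_rot: [0.0, -0.001, 1.0, 0.0]
contact_force: [-0.6, -0.3, 3.5]
gripper_width: 0.001
```

Emit:
move_arm --steps '[-1,0,0,-0.1,0,0,0,-1,-0.3,-0.2,0,0,0,0,-1,-0.6,-0.4,0,0,0,0,-1,-0.6,-0.4,0,0,0,0,-1,-0.6,-0.3,0,0,0,0,-1,-0.6,-0.3,0,0,0,0,-1,0,0,0,0,0,0]'

```text
t: 18.1
eef_pos: [0.5048, -0.1256, 0.0311]
tool_rot: [0.002, -0.001, 1.0, -0.0]
contact_force: [0.6, 0.2, 9.5]
gripper_width: -0.003
```

```bash
python3 - <<'E'
from h import *
c=cam("wrist")
cv2.imwrite("pics/o.png",c["pixels"][:,:,::-1])
E
```

```text
(no output)
```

View pics/o.png

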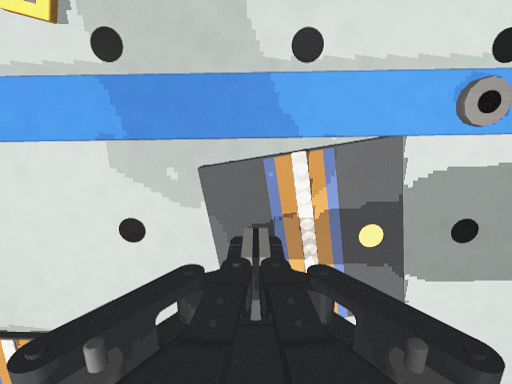

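Works well: yaw now about 9°. Continue.

Emit:
move_arm --steps '[-1,-0.4,-0.1,0,0,0,0,-1,-0.4,-0.1,0,0,0,0,-1,-0.4,-0.1,0,0,0,0,-1,-0.4,0,0,0,0,0,-1,-0.4,0,0,0,0,0,-1,0,0,0,0,0,0]'

```text
t: 18.75
eef_pos: [0.4859, -0.1284, 0.0311]
tool_rot: [0.003, -0.001, 1.0, -0.0]
contact_force: [4.6, 0.0, 7.7]
gripper_width: 0.001
```

```bash
python3 - <<'E'
from h import *
c=cam("wrist")
cv2.imwrite("pics/p.png",c["pixels"][:,:,::-1])
E
```

```text
(no output)
```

View pics/p.png

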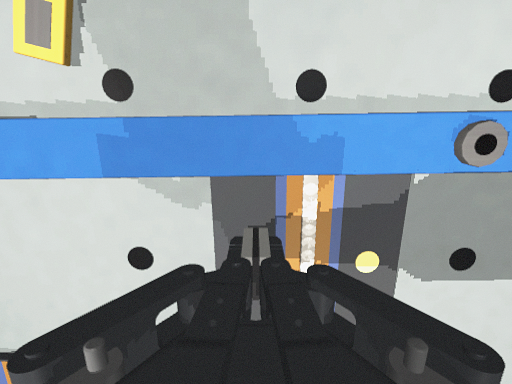

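Emit:
move_arm --steps '[-1,0,0,1,0,0,0,-1,0,0,2,0,0,0,-1,3,-4,0,0,0,0,-1,3,-4,0,0,0,0,-1,3,-4,0,0,0,0,-1,3.1,-4,0,0,0,0,-1,0,0,0,0,0,0]'

```text
t: 19.5
eef_pos: [0.6057, -0.2949, 0.0607]
tool_rot: [0.002, 0.002, 1.0, -0.003]
contact_force: [-0.4, -0.3, 0.5]
gripper_width: 0.001
```

```bash
python3 - <<'E'
from h import *
c=cam("wrist");print(status.get_obs()["eef_pos"],status.get_obs()["gripper_width"])
for w in welds(c): print(w)
cv2.imwrite("pics/q.png",c["pixels"][:,:,::-1])
E
```

```text
[ 0.60389739 -0.29135795  0.05985667] 0.0029209242516442793
{'c': array([ 0.59053424, -0.29581223]), 'yaw': np.float32(-1.9214363), 'len': np.float64(0.034221284392805064), 'px': (np.float64(253.46422893481716), np.float64(203.19077901430842))}
{'c': array([ 0.59765792, -0.27891881]), 'yaw': np.float32(-1.3306326), 'len': np.float64(0.047118049110040625), 'px': (np.float64(278.44140625), np.float64(208.99609375))}
{'c': array([ 0.67414552, -0.29654372]), 'yaw': np.float32(-4.4754825), 'len': np.float64(0.014764223190430146), 'px': (np.float64(253.14893617021278), np.float64(307.93617021276594))}
```

View pics/q.png

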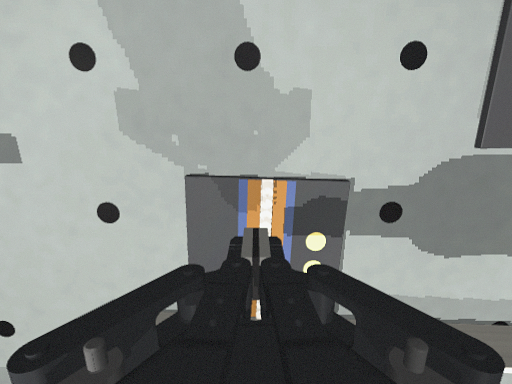

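Emit:
move_arm --steps '[-1,0,0.3,-1.3,0,0,0,-1,0,0.1,-1.1,0,0,0,-1,0,0,-0.2,0,0,0,-1,0,0,-0.15,0,0,0,-1,0,0,0,0,0,0]'

```text
t: 20.05
eef_pos: [0.6028, -0.2813, 0.033]
tool_rot: [-0.001, -0.002, 1.0, 0.001]
contact_force: [-4.1, 3.6, 13.9]
gripper_width: -0.006
```

Emit:
move_arm --steps '[-1,-0.5,0,0,0,0,0,-1,-1,0,0,0,0,0,-1,-1.5,-0.1,0,0,0,0,-1,-1.5,-0.1,0,0,0,0,-1,-1.5,-0.1,0,0,0,0,-1,-1.5,-0.1,0,0,0,0,-1,-1,0,0,0,0,0,-1,-0.5,0,0,0,0,0]'

```text
t: 20.85
eef_pos: [0.5122, -0.2865, 0.0318]
tool_rot: [-0.001, -0.002, 1.0, 0.001]
contact_force: [0.3, 0.5, 0.8]
gripper_width: -0.003
```

```bash
python3 - <<'E'
from h import *
c=cam("wrist")
for w in welds(c): print(w)
cv2.imwrite("pics/r.png",c["pixels"][:,:,::-1])
E
```

```text
{'c': array([ 0.38975854, -0.23060936]), 'yaw': np.float32(81.30674), 'len': np.float64(0.016331692091883156), 'px': (np.float64(377.58620689655174), np.float64(2.8620689655172415))}
```

View pics/r.png

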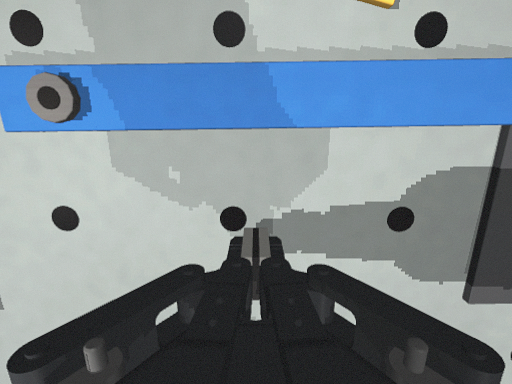

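Emit:
move_arm --steps '[-1,0,0,3,0,0,0,-1,2,0,4,0,0,0,-1,4,0,2,0,0,0,-1,0,0,0,0,0,0,-1,0,0,0,0,0,0]'

```text
t: 21.4
eef_pos: [0.5753, -0.2866, 0.1226]
tool_rot: [0.001, -0.002, 1.0, -0.0]
contact_force: [-1.0, -0.3, -0.8]
gripper_width: 0.001
```

```bash
python3 - <<'E'
from h import *
c=cam("wrist");print(status.get_obs()["eef_pos"],status.get_obs()["tool_rot"])
for w in welds(c): print(w)
cv2.imwrite("pics/s.png",c["pixels"][:,:,::-1])
E
```

```text
[ 0.57352014 -0.28686934  0.12163338] [-2.86636867e-04 -1.79500474e-03  9.99998321e-01  2.33542725e-04]
{'c': array([ 0.49829349, -0.10562555]), 'yaw': np.float32(0.9095684), 'len': np.float64(0.10816273335855622), 'px': (np.float64(472.4229222520107), np.float64(105.39879356568365))}
{'c': array([ 0.49820458, -0.08807339]), 'yaw': np.float32(0.80446994), 'len': np.float64(0.10805410957975006), 'px': (np.float64(493.58501683501686), np.float64(105.37962962962963))}
{'c': array([ 0.59289756, -0.29647232]), 'yaw': np.float32(-4.9835043), 'len': np.float64(0.03932289353111318), 'px': (np.float64(244.14461538461538), np.float64(214.16923076923078))}
{'c': array([ 0.58868021, -0.27891038]), 'yaw': np.float32(-2.6502228), 'len': np.float64(0.02898886208982176), 'px': (np.float64(262.79094076655053), np.float64(212.39372822299651))}
```

View pics/s.png

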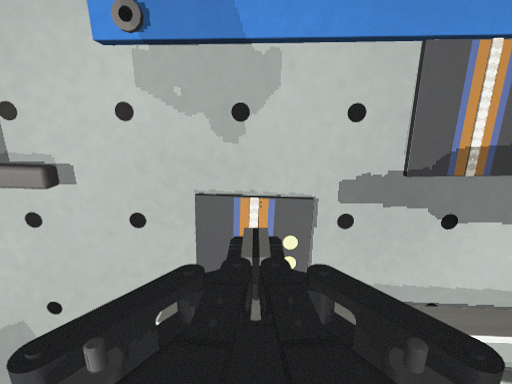

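Emit:
move_arm --steps '[0,2.4,0,0,0,0,0,0,2.4,0,-2,0,0,0,0,0,0,-2,0,0,0,0,0,0,-2,0,0,0,0,0,0,0,0,0,0,0,0,0,0,0,0,0]'

```text
t: 22.05
eef_pos: [0.6204, -0.2876, 0.0615]
tool_rot: [-0.001, -0.001, 1.0, 0.0]
contact_force: [-0.1, -1.2, 0.4]
gripper_width: 0.498
```

```bash
python3 - <<'E'
from h import *
c=cam("wrist");print(status.get_obs()["eef_pos"],status.get_obs()["tool_rot"])
for w in welds(c): print(w)
E
```

```text
[ 0.62123275 -0.28796884  0.06253368] [ 3.51344964e-06 -9.29149507e-04  9.99999567e-01 -4.87895726e-05]
{'c': array([ 0.62769766, -0.29720023]), 'yaw': np.float32(-2.0963573), 'len': np.float64(0.10819674700211632), 'px': (np.float64(240.91049030786772), np.float64(227.73147092360318))}
{'c': array([ 0.62860202, -0.28034396]), 'yaw': np.float32(-1.9610149), 'len': np.float64(0.10805893163557523), 'px': (np.float64(265.09297177642503), np.float64(227.92307692307693))}
```

Emit:
move_arm --steps '[0,0,-0.1,-1.5,0,0,0,0,0,0,-1.3,0,0,0,0,0,0,-0.3,0,0,0,0,0,0,-0.15,0,0,0,0,0,0,-0.1,0,0,0,0,0,0,0,0,0,0]'

```text
t: 22.7
eef_pos: [0.6214, -0.2885, 0.0293]
tool_rot: [-0.0, -0.001, 1.0, 0.0]
contact_force: [-3.2, 1.8, 5.5]
gripper_width: 0.495
```

Emit:
move_arm --steps '[0,0,0,-0.1,0,0,0,0,-0.3,0,0,0,0,0,0,-0.7,0,0,0,0,0,0,-1,0,0,0,0,0,0,-1,0,0,0,0,0,0,-1,0,0,0,0,0,0,0,0,0,0,0,0]'

```text
t: 23.4
eef_pos: [0.5817, -0.2893, 0.0292]
tool_rot: [0.001, -0.001, 1.0, -0.0]
contact_force: [-1.3, 0.8, 11.0]
gripper_width: 0.496
```

```bash
python3 - <<'E'
from h import *
c=cam("wrist");print(status.get_obs()["eef_pos"],status.get_obs()["tool_rot"])
for w in welds(c): print(w)
E
```

```text
[ 0.58172767 -0.28932637  0.0292631 ] [ 8.99764005e-04 -9.40431254e-04  9.99999080e-01 -3.83127537e-04]
{'c': array([ 0.58681906, -0.28133316]), 'yaw': np.float32(6.2538133), 'len': np.float64(0.09002321340396058), 'px': (np.float64(266.5969730941704), np.float64(239.93834080717488))}
{'c': array([ 0.58899089, -0.29780427]), 'yaw': np.float32(6.962602), 'len': np.float64(0.09050115882045154), 'px': (np.float64(238.65722801788377), np.float64(248.8474913065077))}
```

Emit:
move_arm --steps '[0,0,0,0,0.5,0,0,0,-0.5,0,0,0,0,0,0,-1,0,0,0,0,0,0,-1,0,0,0,0,0,0,-1,0,0,0,0,0,0,0,0,0,0,0,0]'

```text
t: 24.05
eef_pos: [0.547, -0.2893, 0.0293]
tool_rot: [0.001, -0.001, 1.0, 0.004]
contact_force: [-1.6, 0.2, 11.1]
gripper_width: 0.499
```

```bash
python3 - <<'E'
from h import *
c=cam("wrist");print(status.get_obs()["eef_pos"],status.get_obs()["tool_rot"])
for w in welds(c): print(w)
E
```

```text
[ 0.54711308 -0.28934601  0.029377  ] [ 0.00128221 -0.00103643  0.99999132  0.00382642]
{'c': array([ 0.55613941, -0.29914894]), 'yaw': np.float32(-3.8109512), 'len': np.float64(0.08091341196645416), 'px': (np.float64(237.58555555555554), np.float64(253.83055555555555))}
{'c': array([ 0.55811567, -0.28235454]), 'yaw': np.float32(-3.9407752), 'len': np.float64(0.08238444847497159), 'px': (np.float64(266.34841141626276), np.float64(256.21486268174476))}
```

Emit:
move_arm --steps '[0,0,0,0,-0.5,0,0,0,-0.5,0,0,0,0,0,0,-1,0,0,0,0,0,0,-0.5,0,0,0,0,0,0,0,0,0,0.25,0,0,0,-1,0,0,0,0,0,0,-1,0,0,0,0,0,0,0,0,0,0,0,0]'

```text
t: 24.9
eef_pos: [0.5072, -0.2894, 0.0292]
tool_rot: [0.002, -0.001, 1.0, 0.002]
contact_force: [-0.2, -0.9, 10.9]
gripper_width: 0.501
```

```bash
python3 - <<'E'
from h import *
c=cam("wrist");print(status.get_obs()["eef_pos"],status.get_obs()["tool_rot"])
for w in welds(c): print(w)
cv2.imwrite("pics/t.png",c["pixels"][:,:,::-1])
E
```

```text
[ 0.50719936 -0.28936456  0.02921931] [ 0.0013482  -0.0010224   0.99999731  0.00158592]
{'c': array([ 0.38862303, -0.23475472]), 'yaw': np.float32(76.10921), 'len': np.float64(0.024542592555798375), 'px': (np.float64(372.46062992125985), np.float64(8.60236220472441))}
{'c': array([ 0.50171879, -0.29828804]), 'yaw': np.float32(-4.902236), 'len': np.float64(0.03186328077273205), 'px': (np.float64(238.4789156626506), np.float64(238.76506024096386))}
{'c': array([ 0.51517693, -0.28332713]), 'yaw': np.float32(-6.859515), 'len': np.float64(0.05721812124616345), 'px': (np.float64(266.69839449541286), np.float64(242.75688073394497))}
{'c': array([ 0.55377718, -0.29994715]), 'yaw': np.float32(-61.52824), 'len': np.float64(0.01240970749277039), 'px': (np.float64(236.12121212121212), np.float64(313.6212121212121))}
```

View pics/t.png

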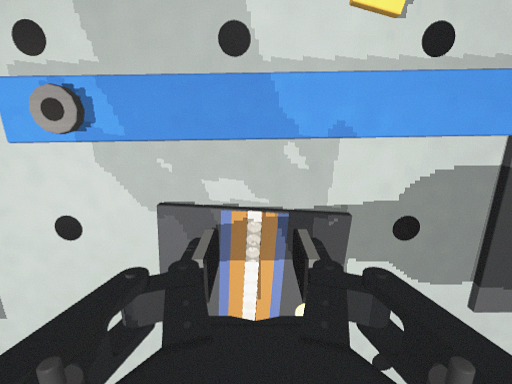

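Emit:
move_arm --steps '[0,0,0,-0.05,-0.4,0,0,0,-0.5,0,0,0,0,0,0,-0.8,0,0,0,0,0,0,-0.7,0,0,0,0,0,0,0,0,0,0,0,0]'

```text
t: 25.45
eef_pos: [0.4885, -0.2898, 0.0293]
tool_rot: [0.003, -0.001, 1.0, -0.002]
contact_force: [1.7, -0.8, 13.1]
gripper_width: 0.503
```

```bash
python3 - <<'E'
from h import *
c=cam("wrist");print(status.get_obs()["eef_pos"],status.get_obs()["tool_rot"])
cv2.imwrite("pics/u.png",c["pixels"][:,:,::-1])
E
```

```text
[ 0.48847608 -0.28978825  0.02922325] [ 0.00248716 -0.00102198  0.99999365 -0.00233962]
```

View pics/u.png

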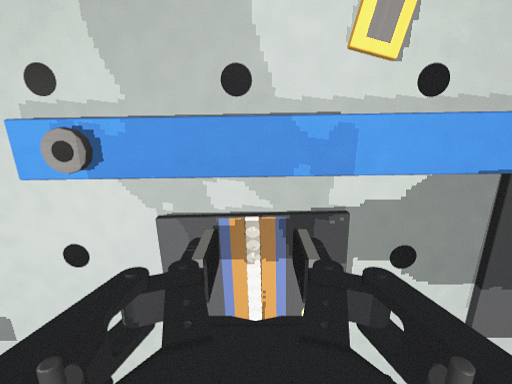

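Emit:
move_arm --steps '[0,-0.5,0,0,0,0,0,0,-0.5,0,0,0,0,0,0,-0.5,0,0,0,0,0,0,-0.4,0,0,0,0,0,0,-0.3,0,0,0,0,0,0,0,0,0,0,0,0]'

```text
t: 26.1
eef_pos: [0.4674, -0.2898, 0.0293]
tool_rot: [0.003, -0.001, 1.0, -0.003]
contact_force: [2.8, -0.5, 12.8]
gripper_width: 0.504
```

```bash
python3 - <<'E'
from h import *
c=cam("wrist");print(status.get_obs()["eef_pos"],status.get_obs()["tool_rot"])
cv2.imwrite("pics/v.png",c["pixels"][:,:,::-1])
E
```

```text
[ 0.46737965 -0.28979821  0.02923729] [ 0.00316    -0.00114628  0.99999112 -0.00254229]
```

View pics/v.png

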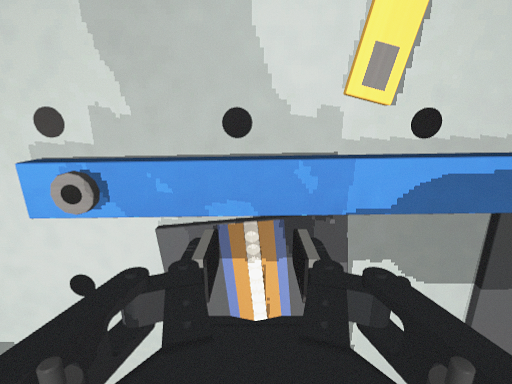

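Emit:
move_arm --steps '[0,0,0,1,0,0,0,0,2.5,-0.5,0,1,0,0,0,0,0,-0.9,0.3,0,0,0,0,0,-0.15,0,0,0,0,0,0,0,0,0,0]'

```text
t: 26.65
eef_pos: [0.493, -0.2946, 0.0295]
tool_rot: [0.004, -0.002, 1.0, 0.009]
contact_force: [2.0, 1.9, 18.7]
gripper_width: 0.494
```

Emit:
move_arm --steps '[0,-0.3,0,0,0,0,0,0,-0.3,0,0,0,0,0,0,-0.3,0,0,0,0,0,0,-0.2,0,0,0,0,0,0,0,0,0,0,0,0]'

```text
t: 27.15
eef_pos: [0.4833, -0.2949, 0.0295]
tool_rot: [0.005, -0.002, 1.0, 0.008]
contact_force: [6.6, 0.8, 14.0]
gripper_width: 0.498
```

```bash
python3 - <<'E'
from h import *
c=cam("wrist");print(status.get_obs()["eef_pos"],status.get_obs()["tool_rot"])
cv2.imwrite("pics/w.png",c["pixels"][:,:,::-1])
E
```

```text
[ 0.4833083  -0.29484528  0.02951996] [ 0.00493902 -0.00200049  0.99995311  0.00808621]
```

View pics/w.png

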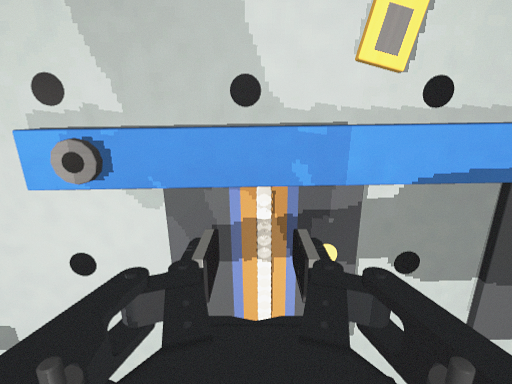

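Emit:
move_arm --steps '[0,0,0,1,0,0,0,0,0,0,4,-0.9,0,0,1,0,2,4,0,0,0,1,0,3,3.5,0,0,0,1,0,3,3.5,0,0,0,1,0,3,3.5,0,0,0,1,0,4.5,2,0,0,0,1,0,4.8,1,0,0,0]'

```text
t: 28.0
eef_pos: [0.4777, -0.0902, 0.2534]
tool_rot: [0.001, 0.0, 1.0, 0.002]
contact_force: [1.4, -0.2, 0.3]
gripper_width: 1.001
```

Emit:
move_arm --steps '[1,0,4.8,0.5,0,0,0,1,0,4.8,0,0,0,0,1,0,4.8,0,0,0,0,1,0,4.8,0,0,0,0,1,0,4.8,0,0,0,0,1,0,4.8,0,0,0,0,1,0,4.8,0,0,0,0,1,0,4.8,0,0,0,0]'

```text
t: 28.8
eef_pos: [0.4774, 0.2937, 0.256]
tool_rot: [-0.001, -0.001, 1.0, 0.001]
contact_force: [0.0, -0.1, 0.6]
gripper_width: 1.002
```

Emit:
move_arm --steps '[1,0,4.8,0,0,0,0,1,0,2,0,0,0,0,1,0,0,0,0,0,0,1,0,0,0,0,0,0]'

```text
t: 29.2
eef_pos: [0.4784, 0.3596, 0.2559]
tool_rot: [-0.0, -0.001, 1.0, 0.001]
contact_force: [0.1, -1.7, 0.3]
gripper_width: 0.996
```

```bash
python3 - <<'E'
from h import *
np.set_printoptions(precision=4,suppress=True)
c=cam("wrist");o=status.get_obs();print(o["eef_pos"],o["tool_rot"],o["q"])
for q,z in [("probe",.075),("holder_mouth",.075),("holder",0),("probe_point",.018)]:
    for d in models.place_of("wrist",q)[:2]:
        v,u=d["position"]; print(q,round(d["score"],2),(round(u),round(v)),back(c,(u,v),z)[0])
cv2.imwrite("pics/x.png",c["pixels"][:,:,::-1])
c=cam("top");cv2.imwrite("pics/x2.png",c["pixels"][:,:,::-1])
for w in welds(c):
    if .4<w["c"][0]<.7: print(w)
E
```

```text
[0.4789 0.3589 0.2561] [-0.0002 -0.0002  1.      0.0008] [-0.6132  0.3589 -0.1708  1.7365  0.0671  1.0511  0.7647]
probe 0.86 (270, 192) [0.4886 0.3771 0.075 ]
holder_mouth 0.93 (272, 192) [0.4894 0.3805 0.075 ]
holder 0.85 (265, 178) [0.488 0.375 0.   ]
{'c': array([ 0.4996, -0.0962]), 'yaw': np.float32(0.67326367), 'len': np.float64(0.10551157221529578), 'px': (np.float64(275.57094594594594), np.float64(233.05067567567568))}
{'c': array([ 0.5024, -0.2879]), 'yaw': np.float32(1.1262771), 'len': np.float64(0.10254261074149867), 'px': (np.float64(341.4884488448845), np.float64(232.54785478547853))}
{'c': array([0.495 , 0.1351]), 'yaw': np.float32(0.7240533), 'len': np.float64(0.10551493645087892), 'px': (np.float64(196.3020134228188), np.float64(234.44295302013424))}
```

View pics/x.png

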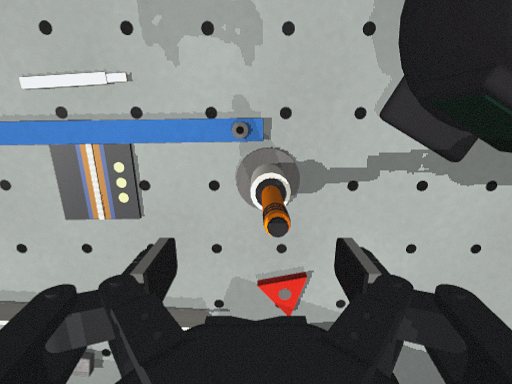

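View pics/x2.png

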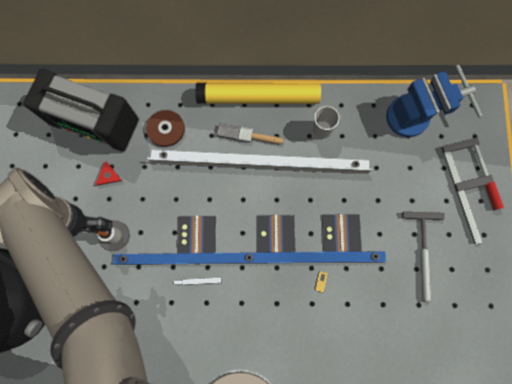

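```bash
python3 - <<'E'
from h import *
np.set_printoptions(precision=4,suppress=True)
c=cam("wrist");print(back(c,(278,229),.181),proj(c,[[.489,.380,.181],[.489,.380,.13],[.489,.38,.075]]))
im=c["pixels"][150:250,220:330,::-1];cv2.imwrite("pics/y.png",cv2.resize(im,None,fx=6,fy=6))
E
```

```text
[[0.4919 0.3788 0.181 ]] [[279.6037 225.5996]
 [274.7156 205.3664]
 [271.1758 190.7132]]
```

View pics/y.png

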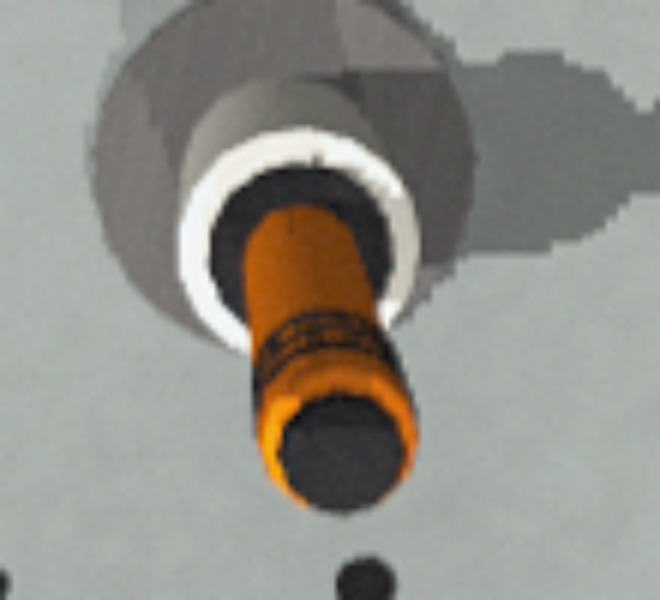

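Emit:
move_arm --steps '[1,0.5,1,0,0,0,0,1,0.5,0.95,0,0,0,0,1,0,0,-2,0,0,0,1,0,0,-2,0,0,0,1,0,0,0,0,0,0,1,0,0,0,0,0,0]'

```text
t: 30.15
eef_pos: [0.4889, 0.3816, 0.2168]
tool_rot: [0.0, -0.001, 1.0, 0.002]
contact_force: [-0.4, 0.0, 0.3]
gripper_width: 1.002
```

```bash
python3 - <<'E'
from h import *
np.set_printoptions(precision=4,suppress=True)
c=cam("wrist");o=status.get_obs();print(o["eef_pos"],o["tool_rot"],proj(c,[[.489,.3785,.181],[.489,.3785,.13],[.489,.3785,.075]]))
cv2.imwrite("pics/z.png",c["pixels"][:,:,::-1])
E
```

```text
[0.4892 0.3818 0.2176] [ 0.0006 -0.0014  1.      0.0026] [[249.2184 235.878 ]
 [250.2707 209.4826]
 [250.9754 191.8057]]
```

View pics/z.png

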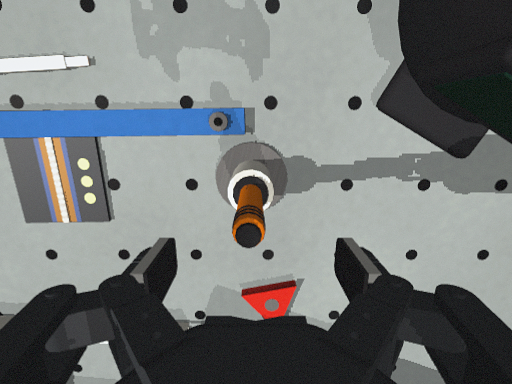

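Emit:
move_arm --steps '[1,0,-0.3,-2,-0.3,0,0,1,0,0,-2,0,0,0,1,0,0,-2,0,0,0,1,0,0,-1.1,0,0,0,1,0,0,0,0,0,0,1,0,0,0,0,0,0]'

```text
t: 30.8
eef_pos: [0.4893, 0.3785, 0.1469]
tool_rot: [0.001, -0.001, 1.0, 0.0]
contact_force: [-0.1, -0.0, -0.8]
gripper_width: 0.993
```

Emit:
move_arm --steps '[-1,0,0,0,0,0,0,-1,0,0,0,0,0,0,-1,0,0,0,0,0,0,-1,0,0,0,0,0,0,-1,0,0,0,0,0,0,-1,0,0,0,0,0,0]' --newtons 60

```text
t: 31.4
eef_pos: [0.4889, 0.3779, 0.1462]
tool_rot: [0.0, -0.001, 1.0, -0.0]
contact_force: [-1.2, -1.0, 3.5]
gripper_width: 0.243
```

```bash
python3 - <<'E'
from h import *
np.set_printoptions(precision=4,suppress=True)
c=cam("wrist");o=status.get_obs();print(o["eef_pos"],o["tool_rot"],o["gripper_width"],o["contact_force"])
cv2.imwrite("pics/aa.png",c["pixels"][:,:,::-1])
E
```

```text
[0.4889 0.3778 0.1461] [ 0.0003 -0.0012  1.     -0.0005] 0.24690313598742783 [-0.7969 -2.3275  4.4851]
```

View pics/aa.png

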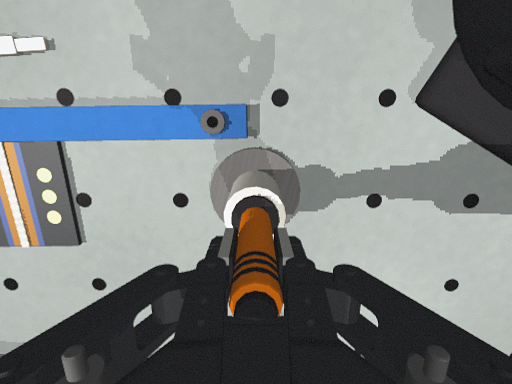

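Emit:
move_arm --steps '[-1,0,0,1,0,0,0,-1,0,0,3,0,0,0,-1,0,0,3,0,0,0,-1,0,0,1.5,0,0,0,-1,0.5,-2.5,0,0,0,0,-1,0.5,-4,0,0,0,0,-1,0.5,-4,0,0,0,0,-1,0.5,-4,0,0,0,0]'

```text
t: 32.25
eef_pos: [0.5084, 0.2314, 0.2305]
tool_rot: [-0.0, -0.002, 1.0, -0.001]
contact_force: [0.2, 0.1, -2.1]
gripper_width: 0.242
```

Emit:
move_arm --steps '[-1,0.5,-4,0,0,0,0,-1,0.5,-4,0,0,0,0,-1,0.5,-4,0,0,0,0,-1,0.5,-4,0,0,0,0,-1,0.5,-4,0,0,0,0,-1,0.5,-4,0,0,0,0,-1,0.5,-4,0,0,0,0,-1,0,-3.5,0,0,0,0]'

```text
t: 33.05
eef_pos: [0.5437, -0.0843, 0.2306]
tool_rot: [0.0, -0.001, 1.0, -0.001]
contact_force: [-0.3, 0.2, -1.9]
gripper_width: 0.239
```

Emit:
move_arm --steps '[-1,0,-1.4,0,0,0,0,-1,0,0,0,0,0,0,-1,0,0,0,0,0,0]'

```text
t: 33.35
eef_pos: [0.5437, -0.0946, 0.2306]
tool_rot: [0.0, -0.002, 1.0, 0.0]
contact_force: [0.1, 0.2, -1.2]
gripper_width: 0.241
```

```bash
python3 - <<'E'
from h import *
np.set_printoptions(precision=4,suppress=True)
c=cam("wrist");o=status.get_obs();print(o["eef_pos"],o["tool_rot"],o["gripper_width"],o["contact_force"])
for w in welds(c): print(w)
cv2.imwrite("pics/ab.png",c["pixels"][:,:,::-1])
c=cam("top")
for w in welds(c): 
    if .4<w["c"][0]<.7: print(w)
c=cam("side");cv2.imwrite("pics/ac.png",c["pixels"][:,:,::-1])
E
```

```text
[ 0.5438 -0.0939  0.2306] [ 0.0001 -0.0025  1.      0.0001] 0.24060123394123833 [ 0.1962  0.8714 -0.5884]
{'c': array([ 0.369 , -0.2161]), 'yaw': np.float32(-15.314832), 'len': np.float64(0.04572678750786526), 'px': (np.float64(146.92857142857142), np.float64(23.408163265306122))}
{'c': array([0.494 , 0.1264]), 'yaw': np.float32(0.9074198), 'len': np.float64(0.10802715801417744), 'px': (np.float64(431.1658914728682), np.float64(134.45116279069768))}
{'c': array([0.4939, 0.1439]), 'yaw': np.float32(0.8345547), 'len': np.float64(0.10801492668725798), 'px': (np.float64(445.0720887245841), np.float64(134.71719038817005))}
{'c': array([ 0.4975, -0.0889]), 'yaw': np.float32(0.7036743), 'len': np.float64(0.10733187921543424), 'px': (np.float64(259.2824074074074), np.float64(139.8912037037037))}
{'c': array([ 0.5006, -0.2825]), 'yaw': np.float32(0.92219865), 'len': np.float64(0.10763916669212364), 'px': (np.float64(104.20481927710843), np.float64(133.07831325301206))}
{'c': array([ 0.5199, -0.1045]), 'yaw': np.float32(1.6454567), 'len': np.float64(0.06273384145000485), 'px': (np.float64(246.95774647887325), np.float64(157.12206572769952))}
{'c': array([ 0.6744, -0.0933]), 'yaw': np.float32(0.8761807), 'len': np.float64(0.1774673955324838), 'px': (np.float64(255.30954380072768), np.float64(258.88021270640917))}
{'c': array([0.7914, 0.2634]), 'yaw': np.float32(60.45728), 'len': np.float64(0.12410529561209603), 'px': (np.float64(484.7231869254341), np.float64(332.41777323799795))}
{'c': array([ 0.5024, -0.2879]), 'yaw': np.float32(1.1262771), 'len': np.float64(0.10254261074149867), 'px': (np.float64(341.4884488448845), np.float64(232.54785478547853))}
{'c': array([0.495 , 0.1351]), 'yaw': np.float32(0.7240533), 'len': np.float64(0.10551493645087892), 'px': (np.float64(196.3020134228188), np.float64(234.44295302013424))}
```

View pics/ab.png

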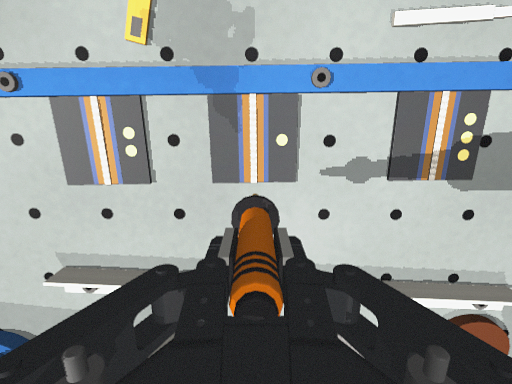

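View pics/ac.png

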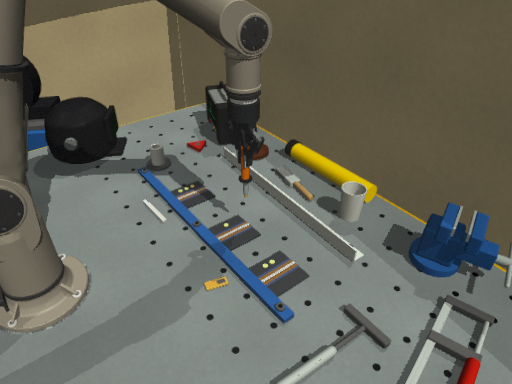

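Emit:
move_arm --steps '[-1,0,-0.2,-2,0,0,0,-1,0,0,-2.5,0,0,0,-1,0,0,-2.5,0,0,0,-1,0,0,-1.5,0,0,0,-1,0,0,-0.3,0,0,0,-1,0,0,0,0,0,0,-1,0,0,0,0,0,0]'

```text
t: 34.2
eef_pos: [0.5446, -0.0976, 0.1438]
tool_rot: [0.001, -0.002, 1.0, -0.0]
contact_force: [-0.2, -0.9, -1.9]
gripper_width: 0.236
```

```bash
python3 - <<'E'
from h import *
np.set_printoptions(precision=4,suppress=True)
c=cam("wrist");o=status.get_obs();print(o["eef_pos"],o["tool_rot"],o["gripper_width"],o["contact_force"])
cv2.imwrite("pics/ad.png",c["pixels"][:,:,::-1])
c=cam("side");cv2.imwrite("pics/ae.png",cv2.resize(c["pixels"][150:300,180:330,::-1],None,fx=4,fy=4,interpolation=cv2.INTER_CUBIC))
E
```

```text
[ 0.5446 -0.0978  0.1439] [ 0.0012 -0.0015  1.     -0.0005] 0.2450590930319881 [-0.0681  0.1214 -0.8329]
```

View pics/ad.png

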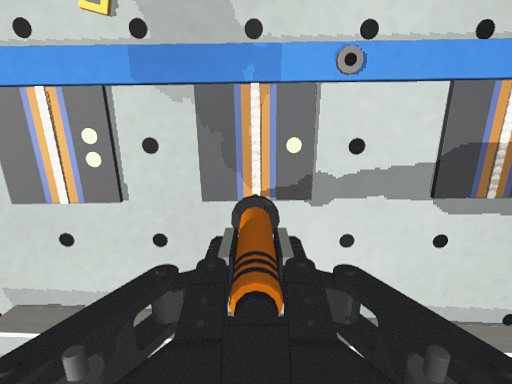

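View pics/ae.png

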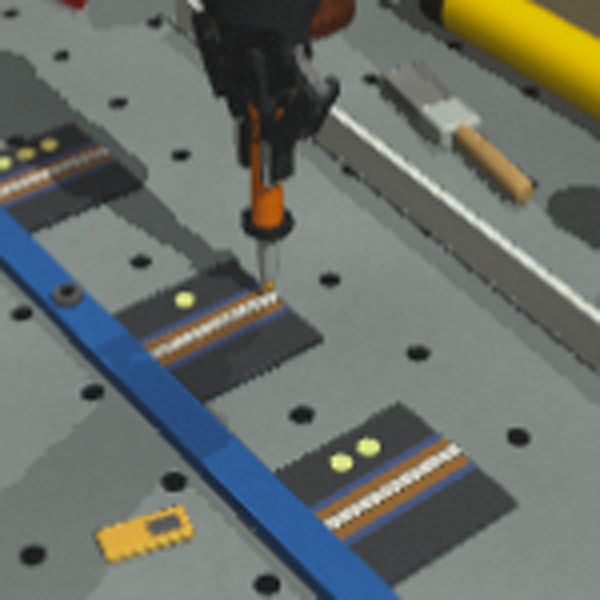

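```bash
python3 - <<'E'
from h import *
c=cam("side");P=proj(c,[[.5446,-.0978,.0158],[.5446,-.0978,.0728],[.5536,-.096,.008],[.4435,-.0978,.008]]);print(P,(P-[180,150])*4)
E
```

```text
[[245.98771368 222.56395002]
 [245.74948897 206.58374727]
 [248.20372968 223.14067408]
 [215.87038573 238.90114737]] [[263.95085474 290.2558001 ]
 [262.99795588 226.3349891 ]
 [272.81491871 292.56269631]
 [143.48154292 355.60458949]]
```

Emit:
move_arm --steps '[-1,0,0.1,-0.3,0,0,0,-1,0,0,-0.3,0,0,0,-1,0,0,-0.2,0,0,0,-1,0,0,-0.1,0,0,0,-1,0,0,0,0,0,0]'

```text
t: 34.85
eef_pos: [0.5438, -0.097, 0.1337]
tool_rot: [0.0, -0.001, 1.0, -0.0]
contact_force: [1.1, 0.6, -0.8]
gripper_width: 0.241
```

```bash
cat > f.py <<'E'
from h import *
np.set_printoptions(precision=4,suppress=True)
import sys
fs=[]
for i in range(6):
    o=status.get_obs();fs.append(o["contact_force"]);cams.read_camera("side")
print(o["t"],o["eef_pos"],np.mean(fs,0),np.std(fs,0)[2])
E
python3 f.py
```

```text
35.1 [ 0.5438 -0.0971  0.1339] [ 0.1041  0.2562 -0.3169] 0.5324852681426225
```

Emit:
move_arm --steps '[-1,0,0.05,-0.15,0,0,0,-1,0,0,0,0,0,0,-1,0,0,0,0,0,0,-1,0,0,0,0,0,0,-1,0,0,0,0,0,0]'

```text
t: 35.65
eef_pos: [0.5438, -0.0967, 0.1324]
tool_rot: [0.0, -0.001, 1.0, -0.0]
contact_force: [-0.1, -1.6, -0.4]
gripper_width: 0.243
```

```bash
python3 f.py
```

```text
35.9 [ 0.5438 -0.0966  0.1323] [-0.1792 -0.3556 -0.3992] 0.5131002038532125
```

Emit:
move_arm --steps '[-1,0,0,-0.1,0,0,0,-1,0,0,0,0,0,0]'

```text
t: 36.15
eef_pos: [0.5437, -0.0966, 0.1312]
tool_rot: [0.0, -0.001, 1.0, -0.0]
contact_force: [0.5, -0.7, 0.3]
gripper_width: 0.238
```

```bash
sed -i 's/range(6)/range(14)/' f.py; python3 f.py; python3 - <<'E'
from h import *
c=cam("side");cv2.imwrite("pics/af.png",cv2.resize(c["pixels"][170:260,190:310,::-1],None,fx=6,fy=6,interpolation=cv2.INTER_CUBIC))
E
```

```text
36.8 [ 0.5437 -0.0966  0.1313] [ 0.1723 -0.4698  0.0559] 0.5493248666001338
```

View pics/af.png

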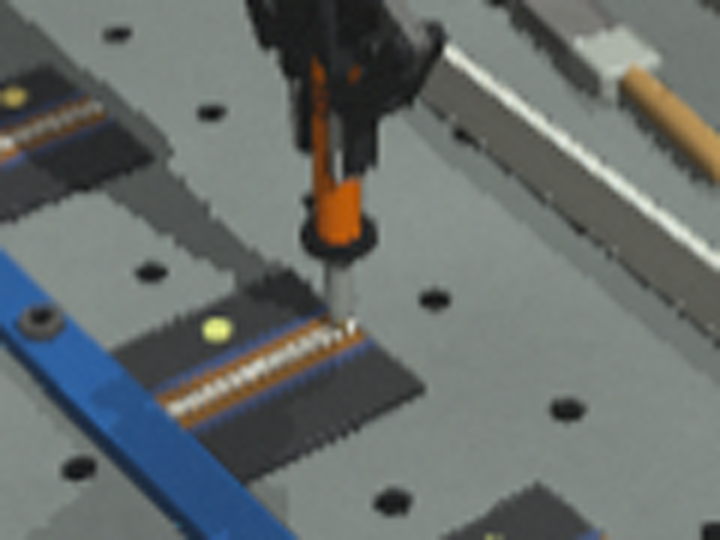

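Emit:
move_arm --steps '[-1,-0.2,0,0,0,0,0,-1,-0.2,0,0,0,0,0,-1,-0.2,-0.01,0,0,0,0,-1,-0.2,0,0,0,0,0,-1,-0.2,0,0,0,0,0,-1,-0.2,-0.01,0,0,0,0,-1,-0.2,0,0,0,0,0,-1,-0.2,0,0,0,0,0]'

```text
t: 37.7
eef_pos: [0.5276, -0.0968, 0.1313]
tool_rot: [0.0, -0.001, 1.0, -0.0]
contact_force: [0.7, -0.4, -0.1]
gripper_width: 0.239
```

Emit:
move_arm --steps '[-1,-0.2,0,0,0,0,0,-1,-0.2,0,0,0,0,0,-1,-0.2,-0.01,0,0,0,0,-1,-0.2,0,0,0,0,0,-1,-0.2,0,0,0,0,0,-1,-0.2,-0.01,0,0,0,0,-1,-0.2,0,0,0,0,0,-1,-0.2,0,0,0,0,0]'

```text
t: 38.5
eef_pos: [0.5116, -0.097, 0.1313]
tool_rot: [0.0, -0.001, 1.0, -0.0]
contact_force: [0.0, -0.3, 0.1]
gripper_width: 0.243
```

Emit:
move_arm --steps '[-1,-0.2,0,0,0,0,0,-1,-0.2,0,0,0,0,0,-1,-0.2,-0.01,0,0,0,0,-1,-0.2,0,0,0,0,0,-1,-0.2,0,0,0,0,0,-1,-0.2,-0.01,0,0,0,0,-1,-0.2,0,0,0,0,0,-1,-0.2,0,0,0,0,0]'

```text
t: 39.3
eef_pos: [0.4956, -0.0972, 0.1313]
tool_rot: [0.0, -0.001, 1.0, -0.0]
contact_force: [0.7, -0.1, -0.4]
gripper_width: 0.241
```

```bash
python3 f.py; python3 - <<'E'
from h import *
c=cam("wrist");cv2.imwrite("pics/ag.png",c["pixels"][:,:,::-1])
for w in welds(c): print(w)
E
```

```text
39.95 [ 0.4956 -0.0972  0.1312] [-0.3759 -0.0859 -0.1586] 0.5034427031897107
{'c': array([ 0.36411825, -0.21370631]), 'yaw': np.float32(-13.576333), 'len': np.float64(0.05350818758598616), 'px': (np.float64(111.43859649122807), np.float64(38.66228070175438))}
{'c': array([0.49439296, 0.12636737]), 'yaw': np.float32(0.6700447), 'len': np.float64(0.10689133318649352), 'px': (np.float64(492.39723502304145), np.float64(190.83686635944701))}
{'c': array([ 0.47070995, -0.09133023]), 'yaw': np.float32(4.9709263), 'len': np.float64(0.05370395446130538), 'px': (np.float64(261.57142857142856), np.float64(176.32142857142858))}
{'c': array([ 0.47132017, -0.10567582]), 'yaw': np.float32(2.1899421), 'len': np.float64(0.053266247167567185), 'px': (np.float64(245.37423312883436), np.float64(167.44989775051124))}
{'c': array([ 0.50057067, -0.28280642]), 'yaw': np.float32(1.2801808), 'len': np.float64(0.10725086930252041), 'px': (np.float64(57.14716981132076), np.float64(191.0679245283019))}
{'c': array([0.51254739, 0.14413561]), 'yaw': np.float32(2.4805193), 'len': np.float64(0.07067154167750256), 'px': (np.float64(504.35731414868104), np.float64(217.15107913669064))}
{'c': array([ 0.56821421, -0.096048  ]), 'yaw': np.float32(1.8697267), 'len': np.float64(0.12631380089142694), 'px': (np.float64(255.54876681614348), np.float64(258.60790358744396))}
```

View pics/ag.png

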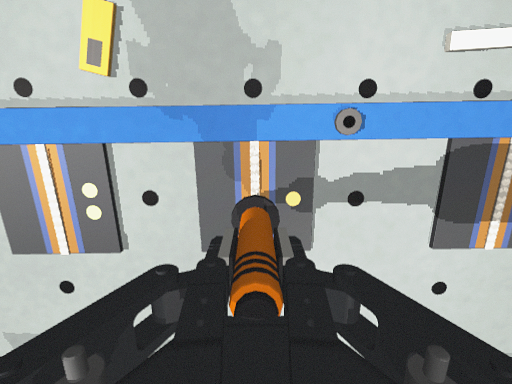

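Emit:
move_arm --steps '[-1,-0.2,0,0,0,0,0,-1,-0.2,-0.01,0,0,0,0,-1,-0.2,-0.01,0,0,0,0,-1,-0.2,0,0,0,0,0,-1,-0.2,0,0,0,0,0,-1,-0.2,-0.01,0,0,0,0,-1,-0.2,0,0,0,0,0,-1,-0.2,0,0,0,0,0]'

```text
t: 40.85
eef_pos: [0.4796, -0.0975, 0.1313]
tool_rot: [0.0, -0.001, 1.0, -0.0]
contact_force: [1.1, 0.2, 0.1]
gripper_width: 0.248
```

Emit:
move_arm --steps '[-1,-0.2,0,0,0,0,0,-1,-0.2,0,0,0,0,0,-1,-0.2,-0.01,0,0,0,0,-1,-0.2,0,0,0,0,0,-1,-0.2,0,0,0,0,0,-1,-0.2,-0.01,0,0,0,0,-1,-0.2,0,0,0,0,0,-1,-0.2,0,0,0,0,0]'

```text
t: 41.65
eef_pos: [0.4636, -0.0977, 0.1313]
tool_rot: [0.0, -0.001, 1.0, -0.0]
contact_force: [0.6, -0.3, 0.2]
gripper_width: 0.244
```

Emit:
move_arm --steps '[-1,-0.2,0,0,0,0,0,-1,-0.2,0,0,0,0,0,-1,-0.2,0,0,0,0,0,-1,-0.2,-0.01,0,0,0,0,-1,-0.2,0,0,0,0,0,-1,-0.2,0,0,0,0,0,-1,0,0,0,0,0,0,-1,0,0,0,0,0,0]'

```text
t: 42.45
eef_pos: [0.4513, -0.0978, 0.1312]
tool_rot: [-0.0, -0.001, 1.0, -0.0]
contact_force: [0.6, -0.2, -0.4]
gripper_width: 0.241
```

```bash
python3 f.py; python3 - <<'E'
from h import *
c=cam("side");cv2.imwrite("pics/ah.png",cv2.resize(c["pixels"][170:270,170:290,::-1],None,fx=6,fy=6,interpolation=cv2.INTER_CUBIC))
E
```

```text
43.1 [ 0.4517 -0.0978  0.1313] [-0.323 -0.075  0.087] 0.6894582549907595
```

View pics/ah.png

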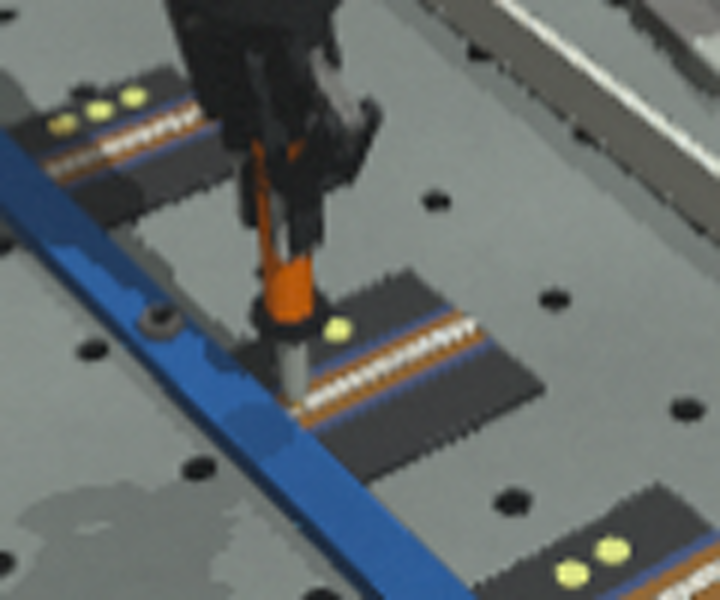

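Emit:
move_arm --steps '[-1,0,0,1,0,0,0,-1,0,0,2,0,0,0,-1,1.9,-3.8,0,0,0,0,-1,1.9,-3.8,0,0,0,0,-1,1.9,-3.8,0,0,0,0,-1,1.9,-3.8,0,0,0,0,-1,1.9,-4,0,0,0,0,-1,0,0,0,0,0,0]'

```text
t: 44.0
eef_pos: [0.5479, -0.2968, 0.1623]
tool_rot: [0.002, 0.002, 1.0, -0.003]
contact_force: [-1.3, -0.0, -1.8]
gripper_width: 0.242
```

Emit:
move_arm --steps '[-1,0,0,0,0,0,0,-1,0,0,0,0,0,0]'

```text
t: 44.2
eef_pos: [0.5465, -0.2884, 0.1613]
tool_rot: [0.0, -0.002, 1.0, 0.0]
contact_force: [-0.1, 0.3, -1.2]
gripper_width: 0.244
```

```bash
python3 - <<'E'
from h import *
np.set_printoptions(precision=4,suppress=True)
c=cam("wrist");o=status.get_obs();print(o["eef_pos"],o["tool_rot"],o["gripper_width"],o["contact_force"])
for w in welds(c): print(w)
cv2.imwrite("pics/ai.png",c["pixels"][:,:,::-1])
E
```

```text
[ 0.5466 -0.2881  0.1614] [ 0.0001 -0.0021  1.      0.0001] 0.2434036735797308 [-0.549  -0.4754 -1.4352]
{'c': array([ 0.4981, -0.1056]), 'yaw': np.float32(0.91554093), 'len': np.float64(0.1077958197775656), 'px': (np.float64(437.02719033232626), np.float64(138.46122860020142))}
{'c': array([ 0.4981, -0.0881]), 'yaw': np.float32(0.91536236), 'len': np.float64(0.1077712551536884), 'px': (np.float64(454.4110576923077), np.float64(138.80408653846155))}
{'c': array([ 0.5016, -0.2968]), 'yaw': np.float32(1.4915192), 'len': np.float64(0.10838995202361926), 'px': (np.float64(246.09833971902938), np.float64(135.78416347381864))}
{'c': array([ 0.4945, -0.2834]), 'yaw': np.float32(-0.20389831), 'len': np.float64(0.09415762668762749), 'px': (np.float64(259.8112244897959), np.float64(130.5408163265306))}
{'c': array([ 0.6366, -0.2873]), 'yaw': np.float32(0.83652514), 'len': np.float64(0.1414790283729317), 'px': (np.float64(255.34115019542156), np.float64(258.9790619765494))}
```

View pics/ai.png

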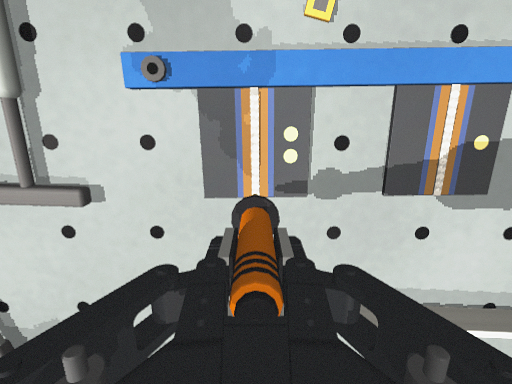

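Emit:
move_arm --steps '[-1,0,-0.05,-1,0,0,0,-1,0,0,-1,0,0,0,-1,0,0,-0.5,0,0,0,-1,0,0,-0.3,0,0,0,-1,0,0,-0.2,0,0,0,-1,0,0,0,0,0,0,-1,0,0,0,0,0,0]'

```text
t: 44.95
eef_pos: [0.5469, -0.2904, 0.1316]
tool_rot: [0.0, -0.001, 1.0, -0.001]
contact_force: [-0.3, 0.6, 0.2]
gripper_width: 0.238
```

```bash
python3 f.py; python3 - <<'E'
from h import *
c=cam("side");cv2.imwrite("pics/aj.png",cv2.resize(c["pixels"][190:290,220:340,::-1],None,fx=6,fy=6,interpolation=cv2.INTER_CUBIC))
E
```

```text
45.6 [ 0.5468 -0.2904  0.1314] [-0.1813  0.1633  0.2121] 0.5900305278513459
```

View pics/aj.png

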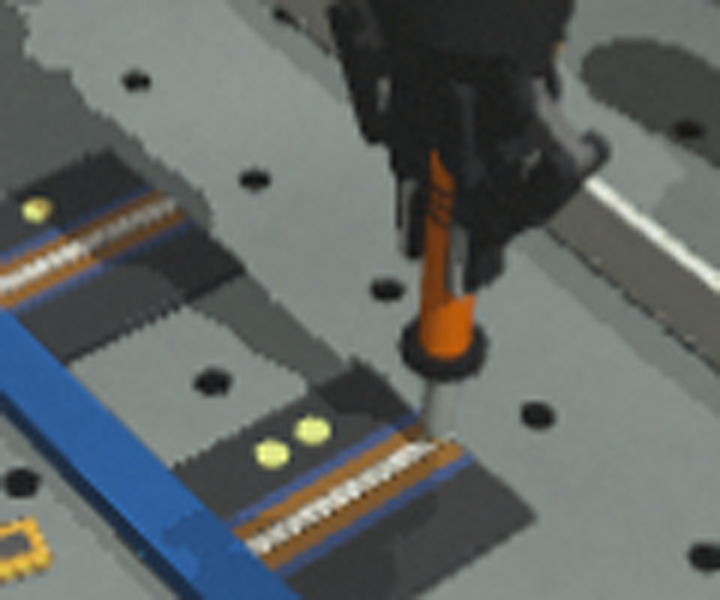

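Emit:
move_arm --steps '[-1,-0.1,0.08,0,0,0,0,-1,-0.2,0,0,0,0,0,-1,-0.2,-0.01,0,0,0,0,-1,-0.2,0,0,0,0,0,-1,-0.2,0,0,0,0,0,-1,-0.2,-0.01,0,0,0,0,-1,-0.2,0,0,0,0,0,-1,-0.2,0,0,0,0,0]'

```text
t: 46.5
eef_pos: [0.5316, -0.2897, 0.1313]
tool_rot: [0.0, -0.001, 1.0, -0.0]
contact_force: [1.0, 0.5, 0.4]
gripper_width: 0.24
```

Emit:
move_arm --steps '[-1,-0.2,0,0,0,0,0,-1,-0.2,0,0,0,0,0,-1,-0.2,-0.01,0,0,0,0,-1,-0.2,0,0,0,0,0,-1,-0.2,0,0,0,0,0,-1,-0.2,-0.01,0,0,0,0,-1,-0.2,0,0,0,0,0,-1,-0.2,0,0,0,0,0]'

```text
t: 47.3
eef_pos: [0.5156, -0.2899, 0.1313]
tool_rot: [0.0, -0.001, 1.0, -0.0]
contact_force: [-0.0, 0.7, -0.4]
gripper_width: 0.242
```

Emit:
move_arm --steps '[-1,-0.2,0,0,0,0,0,-1,-0.2,0,0,0,0,0,-1,-0.2,-0.01,0,0,0,0,-1,-0.2,0,0,0,0,0,-1,-0.2,0,0,0,0,0,-1,-0.2,-0.01,0,0,0,0,-1,-0.2,0,0,0,0,0,-1,-0.2,0,0,0,0,0]'

```text
t: 48.1
eef_pos: [0.4996, -0.2901, 0.1313]
tool_rot: [0.0, -0.001, 1.0, -0.0]
contact_force: [0.1, -0.7, 0.3]
gripper_width: 0.244
```

```bash
python3 f.py; python3 - <<'E'
from h import *
c=cam("wrist");cv2.imwrite("pics/ak.png",c["pixels"][:,:,::-1])
for w in welds(c): print(w)
E
```

```text
48.75 [ 0.4996 -0.2901  0.1312] [-0.4996 -0.2625 -0.0767] 0.4647531253933628
{'c': array([ 0.49811947, -0.10560076]), 'yaw': np.float32(0.9458942), 'len': np.float64(0.1077623201088602), 'px': (np.float64(450.5826251180359), np.float64(191.27762039660055))}
{'c': array([ 0.49803298, -0.08811691]), 'yaw': np.float32(1.025369), 'len': np.float64(0.10782059630933004), 'px': (np.float64(469.44188722669736), np.float64(190.0794016110472))}
{'c': array([ 0.47399672, -0.29726504]), 'yaw': np.float32(1.5527171), 'len': np.float64(0.05220347611890306), 'px': (np.float64(246.79718875502007), np.float64(166.64859437751005))}
{'c': array([ 0.47475726, -0.28255211]), 'yaw': np.float32(4.440488), 'len': np.float64(0.0554666358719642), 'px': (np.float64(263.1027027027027), np.float64(173.94054054054055))}
{'c': array([ 0.5720631 , -0.28917859]), 'yaw': np.float32(0.9043485), 'len': np.float64(0.12592066722924553), 'px': (np.float64(255.38851727982163), np.float64(258.88628762541805))}
```

View pics/ak.png

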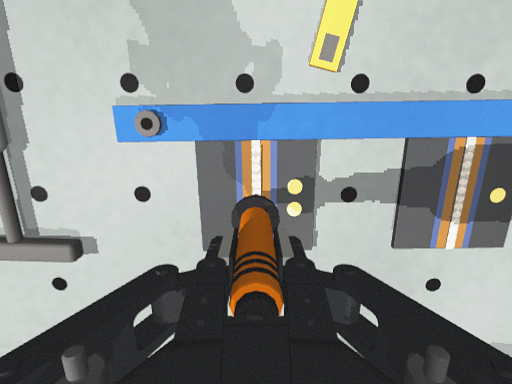

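Wrist view shows the weld (255,165) continuing straight under the probe; continue 46 mm.

Emit:
move_arm --steps '[-1,-0.2,0,0,0,0,0,-1,-0.2,0,0,0,0,0,-1,-0.2,-0.01,0,0,0,0,-1,-0.2,0,0,0,0,0,-1,-0.2,0,0,0,0,0,-1,-0.2,-0.01,0,0,0,0,-1,-0.2,0,0,0,0,0,-1,-0.2,0,0,0,0,0]'

```text
t: 49.65
eef_pos: [0.4836, -0.2903, 0.1313]
tool_rot: [0.0, -0.001, 1.0, -0.0]
contact_force: [0.3, 0.1, 0.1]
gripper_width: 0.241
```

Emit:
move_arm --steps '[-1,-0.2,0,0,0,0,0,-1,-0.2,0,0,0,0,0,-1,-0.2,-0.01,0,0,0,0,-1,-0.2,0,0,0,0,0,-1,-0.2,0,0,0,0,0,-1,-0.2,-0.01,0,0,0,0,-1,-0.2,0,0,0,0,0,-1,-0.2,0,0,0,0,0]'

```text
t: 50.45
eef_pos: [0.4676, -0.2905, 0.1313]
tool_rot: [0.0, -0.001, 1.0, -0.0]
contact_force: [1.5, 0.0, 0.8]
gripper_width: 0.238
```

Emit:
move_arm --steps '[-1,-0.2,0,0,0,0,0,-1,-0.2,0,0,0,0,0,-1,-0.2,0,0,0,0,0,-1,-0.2,-0.01,0,0,0,0,-1,-0.2,0,0,0,0,0,-1,-0.2,0,0,0,0,0,-1,0,0,0,0,0,0,-1,0,0,0,0,0,0]'

```text
t: 51.25
eef_pos: [0.4553, -0.2906, 0.1312]
tool_rot: [-0.0, -0.001, 1.0, -0.0]
contact_force: [-0.6, 0.5, -0.1]
gripper_width: 0.244
```

```bash
python3 f.py; python3 - <<'E'
from h import *
c=cam("side");cv2.imwrite("pics/al.png",cv2.resize(c["pixels"][190:290,200:320,::-1],None,fx=6,fy=6,interpolation=cv2.INTER_CUBIC))
c=cam("top")
for w in welds(c):
    if .4<w["c"][0]<.7: print(w)
E
```

```text
51.9 [ 0.4557 -0.2906  0.1313] [-0.6465 -0.056   0.1384] 0.4593215866530327
{'c': array([ 0.49955333, -0.0961873 ]), 'yaw': np.float32(0.58035725), 'len': np.float64(0.10548047024785767), 'px': (np.float64(275.55593220338983), np.float64(233.01016949152543))}
{'c': array([ 0.51975806, -0.28747673]), 'yaw': np.float32(0.5068625), 'len': np.float64(0.06760028316967154), 'px': (np.float64(341.13917525773195), np.float64(226.02061855670104))}
{'c': array([0.4964491 , 0.13516488]), 'yaw': np.float32(0.61875826), 'len': np.float64(0.10263836665760924), 'px': (np.float64(196.2929292929293), np.float64(234.3838383838384))}
```

View pics/al.png

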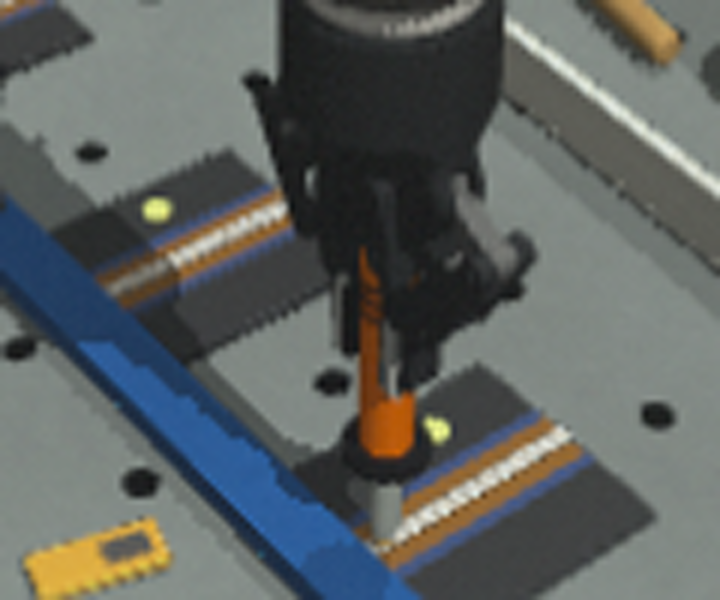

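Emit:
move_arm --steps '[-1,0,0,1,0,0,0,-1,0,0,2,0,0,0,-1,0.8,2.5,0.5,0,0,0,-1,0.8,4,0.5,0,0,0,-1,0.8,4.5,0,0,0,0,-1,0.8,4.5,0,0,0,0,-1,0.8,4.5,0,0,0,0,-1,0.8,4.5,0,0,0,0]'

```text
t: 52.85
eef_pos: [0.5041, -0.0437, 0.1722]
tool_rot: [0.001, -0.001, 1.0, -0.0]
contact_force: [-0.1, -1.2, -1.5]
gripper_width: 0.241
```

Emit:
move_arm --steps '[-1,0.8,4.5,0,0,0,0,-1,0.8,4.5,0,0,0,0,-1,0.8,4,0,0,0,0,-1,0.8,3.5,0,0,0,0,-1,0.4,1.6,0,0,0,0,-1,0,0,0,0,0,0,-1,0,0,0,0,0,0,-1,0,0,0,0,0,0]'

```text
t: 53.65
eef_pos: [0.5396, 0.1331, 0.1713]
tool_rot: [0.0, 0.0, 1.0, -0.001]
contact_force: [-0.3, -0.1, -1.2]
gripper_width: 0.244
```

```bash
python3 - <<'E'
from h import *
np.set_printoptions(precision=4,suppress=True)
c=cam("wrist");o=status.get_obs();print(o["eef_pos"],o["tool_rot"],o["gripper_width"],o["contact_force"])
for w in welds(c): print(w)
cv2.imwrite("pics/am.png",c["pixels"][:,:,::-1])
E
```

```text
[0.5397 0.1332 0.1713] [ 0.0001  0.0002  1.     -0.001 ] 0.24399322188314643 [ 0.6315  0.1501 -1.3703]
{'c': array([0.4944, 0.1266]), 'yaw': np.float32(1.0220798), 'len': np.float64(0.10812021212107226), 'px': (np.float64(248.59057971014494), np.float64(140.2669082125604))}
{'c': array([0.4938, 0.1437]), 'yaw': np.float32(0.77397555), 'len': np.float64(0.10692761810052342), 'px': (np.float64(264.9796355841372), np.float64(140.88424437299037))}
{'c': array([ 0.4979, -0.091 ]), 'yaw': np.float32(1.3461567), 'len': np.float64(0.1078168777511685), 'px': (np.float64(40.211618257261414), np.float64(143.5311203319502))}
{'c': array([0.6355, 0.1334]), 'yaw': np.float32(0.6558055), 'len': np.float64(0.14661100371372204), 'px': (np.float64(255.26748740906547), np.float64(258.9781757134863))}
```

View pics/am.png

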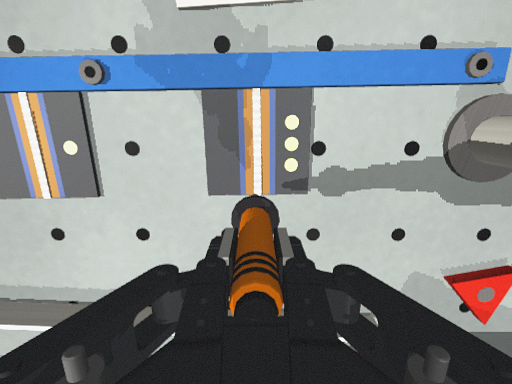

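Emit:
move_arm --steps '[-1,0,0.25,-1,0,0,0,-1,0,0,-1,0,0,0,-1,0,0,-1,0,0,0,-1,0,0,-0.5,0,0,0,-1,0,0,-0.3,0,0,0,-1,0,0,-0.2,0,0,0,-1,0,0,0,0,0,0,-1,0,0,0,0,0,0]'

```text
t: 54.5
eef_pos: [0.54, 0.138, 0.1316]
tool_rot: [0.0, -0.001, 1.0, -0.0]
contact_force: [-0.9, -0.6, -0.7]
gripper_width: 0.24
```

```bash
python3 f.py; python3 - <<'E'
from h import *
c=cam("side");cv2.imwrite("pics/an.png",cv2.resize(c["pixels"][130:230,180:300,::-1],None,fx=6,fy=6,interpolation=cv2.INTER_CUBIC))
E
```

```text
55.15 [0.5398 0.138  0.1313] [-0.4909  0.1209 -0.2178] 0.4378745720962292
```

View pics/an.png

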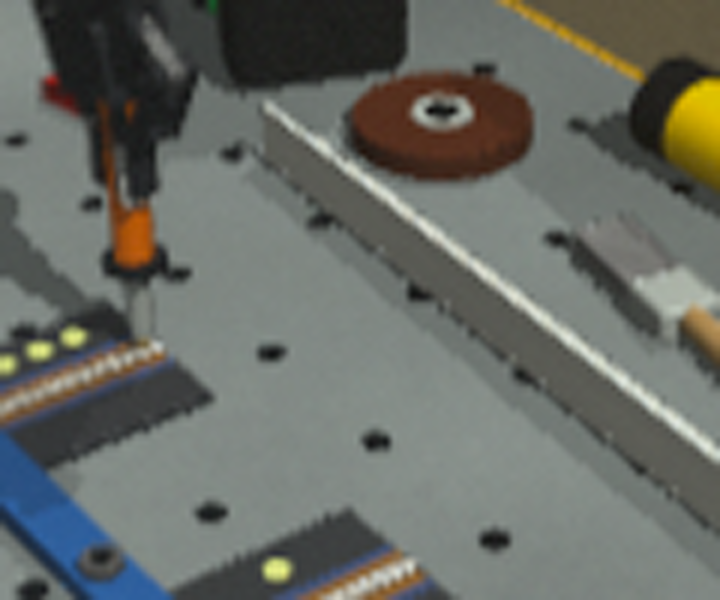

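Emit:
move_arm --steps '[-1,-0.1,-0.1,-0.05,0,0,0,-1,-0.1,-0.1,0,0,0,0,-1,-0.2,-0.01,0,0,0,0,-1,-0.2,0,0,0,0,0,-1,-0.2,0,0,0,0,0,-1,-0.2,-0.01,0,0,0,0,-1,-0.2,0,0,0,0,0,-1,-0.2,0,0,0,0,0]'

```text
t: 56.05
eef_pos: [0.5256, 0.1357, 0.1308]
tool_rot: [0.0, -0.001, 1.0, -0.0]
contact_force: [1.8, 0.5, 0.0]
gripper_width: 0.244
```

Emit:
move_arm --steps '[-1,-0.2,0,0,0,0,0,-1,-0.2,0,0,0,0,0,-1,-0.2,-0.01,0,0,0,0,-1,-0.2,0,0,0,0,0,-1,-0.2,0,0,0,0,0,-1,-0.2,-0.01,0,0,0,0,-1,-0.2,0,0,0,0,0,-1,-0.2,0,0,0,0,0]'

```text
t: 56.85
eef_pos: [0.5096, 0.1355, 0.1308]
tool_rot: [0.0, -0.001, 1.0, -0.0]
contact_force: [0.5, 0.3, 0.3]
gripper_width: 0.242
```

Emit:
move_arm --steps '[-1,-0.2,0,0,0,0,0,-1,-0.2,0,0,0,0,0,-1,-0.2,-0.01,0,0,0,0,-1,-0.2,0,0,0,0,0,-1,-0.2,0,0,0,0,0,-1,-0.2,-0.01,0,0,0,0,-1,-0.2,0,0,0,0,0,-1,-0.2,0,0,0,0,0]'

```text
t: 57.65
eef_pos: [0.4936, 0.1353, 0.1308]
tool_rot: [0.0, -0.001, 1.0, -0.0]
contact_force: [0.4, 0.5, -0.2]
gripper_width: 0.245
```

```bash
python3 f.py; python3 - <<'E'
from h import *
c=cam("wrist");cv2.imwrite("pics/ao.png",c["pixels"][:,:,::-1])
for w in welds(c): print(w)
E
```

```text
58.3 [0.4936 0.1353 0.1307] [-0.5801  0.0411  0.0702] 0.4458765871571945
{'c': array([0.46800603, 0.1261573 ]), 'yaw': np.float32(0.8796846), 'len': np.float64(0.055782459020761344), 'px': (np.float64(244.76908752327748), np.float64(166.93109869646182))}
{'c': array([0.46751712, 0.14333548]), 'yaw': np.float32(0.83869267), 'len': np.float64(0.05489315830320833), 'px': (np.float64(263.52517985611513), np.float64(166.6996402877698))}
{'c': array([ 0.49846218, -0.09052268]), 'yaw': np.float32(3.7319639), 'len': np.float64(0.1051249233537638), 'px': (np.float64(20.33644859813084), np.float64(212.73598130841123))}
{'c': array([0.56575684, 0.13609034]), 'yaw': np.float32(1.1846721), 'len': np.float64(0.12574407186677297), 'px': (np.float64(255.32327465772562), np.float64(258.872590108969))}
{'c': array([ 0.53471036, -0.10558627]), 'yaw': np.float32(1.846781), 'len': np.float64(0.034438172394176125), 'px': (np.float64(10.188172043010752), np.float64(236.28494623655914))}
```

View pics/ao.png

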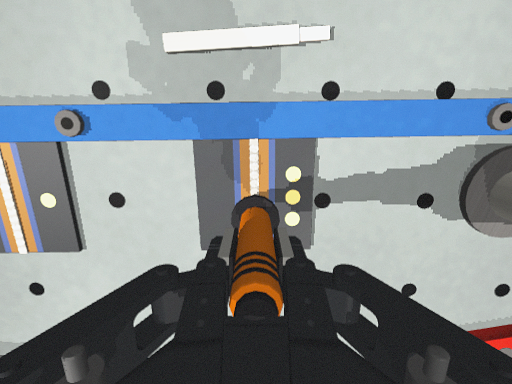

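Weld at (254,165) runs straight to the probe. Finish the scan.

Emit:
move_arm --steps '[-1,-0.2,0,0,0,0,0,-1,-0.2,0,0,0,0,0,-1,-0.2,-0.01,0,0,0,0,-1,-0.2,0,0,0,0,0,-1,-0.2,0,0,0,0,0,-1,-0.2,-0.01,0,0,0,0,-1,-0.2,0,0,0,0,0,-1,-0.2,0,0,0,0,0]'

```text
t: 59.2
eef_pos: [0.4776, 0.1351, 0.1308]
tool_rot: [0.0, -0.001, 1.0, -0.0]
contact_force: [1.1, -0.9, -0.7]
gripper_width: 0.24
```

Emit:
move_arm --steps '[-1,-0.2,0,0,0,0,0,-1,-0.2,0,0,0,0,0,-1,-0.2,-0.01,0,0,0,0,-1,-0.2,0,0,0,0,0,-1,-0.2,0,0,0,0,0,-1,-0.2,-0.01,0,0,0,0,-1,-0.2,0,0,0,0,0,-1,-0.2,0,0,0,0,0]'

```text
t: 60.0
eef_pos: [0.4616, 0.1349, 0.1308]
tool_rot: [0.0, -0.001, 1.0, -0.0]
contact_force: [0.5, 0.5, -0.1]
gripper_width: 0.241
```

Emit:
move_arm --steps '[-1,-0.2,0,0,0,0,0,-1,-0.2,0,0,0,0,0,-1,-0.2,0,0,0,0,0,-1,-0.2,-0.01,0,0,0,0,-1,-0.2,0,0,0,0,0,-1,-0.2,0,0,0,0,0,-1,0,0,0,0,0,0,-1,0,0,0,0,0,0]'

```text
t: 60.8
eef_pos: [0.4493, 0.1348, 0.1307]
tool_rot: [-0.0, -0.001, 1.0, -0.001]
contact_force: [-0.5, -0.5, 0.6]
gripper_width: 0.241
```

```bash
python3 f.py; python3 - <<'E'
from h import *
c=cam("side");cv2.imwrite("pics/ap.png",cv2.resize(c["pixels"][130:230,150:270,::-1],None,fx=6,fy=6,interpolation=cv2.INTER_CUBIC))
E
```

```text
61.45 [0.4497 0.1348 0.1308] [-0.8547  0.2095  0.2053] 0.5079486661201017
```

View pics/ap.png

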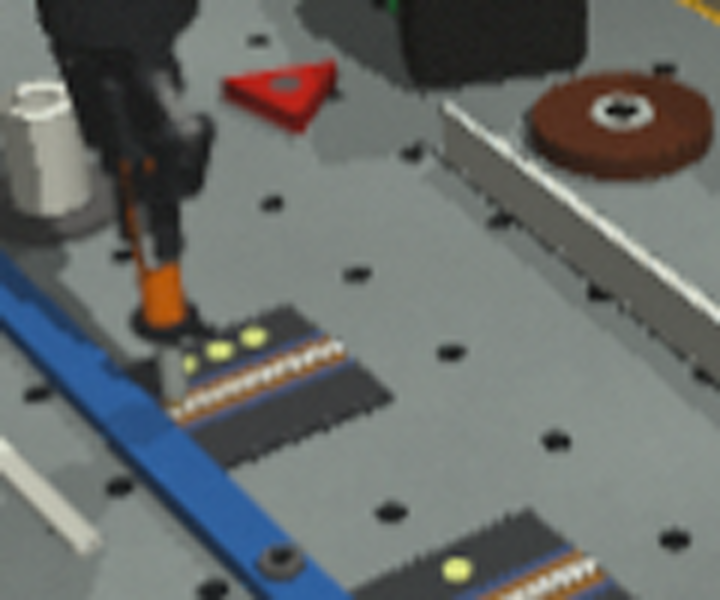

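Emit:
move_arm --steps '[-1,0,0,1,0,0,0,-1,0,0,3,0,0,0,-1,0,0,3.5,0,0,0,-1,0,0,3,0,0,0,-1,0.8,3.5,0,0,0,0,-1,0.8,4.5,0,0,0,0,-1,0.8,4.5,0,0,0,0,-1,0.8,4.5,0,0,0,0]'

```text
t: 62.35
eef_pos: [0.4821, 0.3063, 0.2367]
tool_rot: [0.001, -0.001, 1.0, -0.0]
contact_force: [0.9, -0.3, -0.2]
gripper_width: 0.242
```

Emit:
move_arm --steps '[-1,0.7,4,0,0,0,0,-1,0,3.3,0,0,0,0,-1,0,0,0,0,0,0,-1,0,0,0,0,0,0,-1,0,0,0,0,0,0]'

```text
t: 62.85
eef_pos: [0.4891, 0.3763, 0.2359]
tool_rot: [0.0, -0.001, 1.0, -0.001]
contact_force: [0.3, -0.6, -1.7]
gripper_width: 0.239
```

```bash
python3 - <<'E'
from h import *
np.set_printoptions(precision=4,suppress=True)
o=status.get_obs();c=cam("wrist");print(o["eef_pos"],o["tool_rot"],o["q"])
cv2.imwrite("pics/aq.png",c["pixels"][:,:,::-1])
c=cam("top")
for w in welds(c):
    if .4<w["c"][0]<.7: print(w)
E
```

```text
[0.4891 0.3763 0.2359] [ 0.0003 -0.0006  1.     -0.001 ] [-0.6282  0.4089 -0.1706  1.7114  0.081   1.0289  0.745 ]
{'c': array([ 0.4996, -0.0962]), 'yaw': np.float32(0.67326367), 'len': np.float64(0.10551157221529578), 'px': (np.float64(275.57094594594594), np.float64(233.05067567567568))}
{'c': array([ 0.5024, -0.2879]), 'yaw': np.float32(1.0694025), 'len': np.float64(0.10252173770757428), 'px': (np.float64(341.47350993377484), np.float64(232.52317880794703))}
{'c': array([0.495 , 0.1351]), 'yaw': np.float32(0.7240533), 'len': np.float64(0.10551493645087892), 'px': (np.float64(196.3020134228188), np.float64(234.44295302013424))}
```

View pics/aq.png

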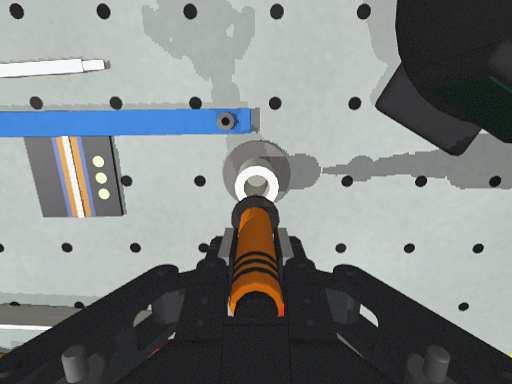

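```bash
python3 - <<'E'
from h import *
np.set_printoptions(precision=4,suppress=True)
c=cam("wrist");print(proj(c,[[.489,.3778,.075]]))
for d in models.place_of("wrist","holder_mouth")[:2]: print(d, back(c,d["position"][::-1],.075))
cv2.imwrite("pics/ar.png",cv2.resize(c["pixels"][130:230,200:310,::-1],None,fx=6,fy=6))
E
```

```text
[[256.3914 186.6972]]
{'position': [187.6, 258.9], 'score': 0.89} [[0.49   0.3805 0.075 ]]
```

View pics/ar.png

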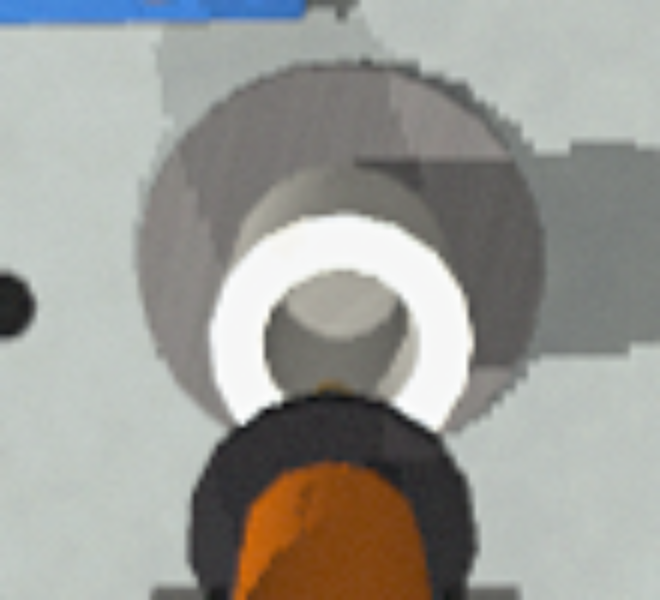

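Emit:
move_arm --steps '[-1,0,0.15,0,0,0,0,-1,0,0,-1,0,0,0,-1,0,0,-1.5,0,0,0,-1,0,0,-1.5,0,0,0,-1,0,0,-0.5,0,0,0,-1,0,0,0,0,0,0]'

```text
t: 63.65
eef_pos: [0.488, 0.3787, 0.189]
tool_rot: [-0.001, -0.001, 1.0, -0.001]
contact_force: [0.1, -0.1, -2.1]
gripper_width: 0.24
```

Emit:
move_arm --steps '[-1,0,0,-1,0,0,0,-1,0,0,-1,0,0,0,-1,0,0,-1,0,0,0,-1,0,0,-0.7,0,0,0,-1,0,0,-0.4,0,0,0,-1,0,0,0,0,0,0,-1,0,0,0,0,0,0]'

```text
t: 64.35
eef_pos: [0.4889, 0.3794, 0.15]
tool_rot: [0.0, -0.001, 1.0, -0.0]
contact_force: [0.3, 0.8, -1.3]
gripper_width: 0.243
```

Emit:
move_arm --steps '[-1,0,-0.1,-0.2,0,0,0,-1,0,0,-0.1,0,0,0,-1,0,0,0,0,0,0,-1,0,0,0,0,0,0]'

```text
t: 64.75
eef_pos: [0.4888, 0.3783, 0.1469]
tool_rot: [0.0, -0.001, 1.0, -0.0]
contact_force: [0.1, 0.3, -1.3]
gripper_width: 0.24
```

```bash
python3 f.py; python3 - <<'E'
from h import *
c=cam("side");cv2.imwrite("pics/as.png",cv2.resize(c["pixels"][90:190,110:230,::-1],None,fx=6,fy=6,interpolation=cv2.INTER_CUBIC))
E
```

```text
65.4 [0.4887 0.3783 0.1468] [ 0.0295 -0.17   -1.4566] 0.32934273718187496
```

View pics/as.png

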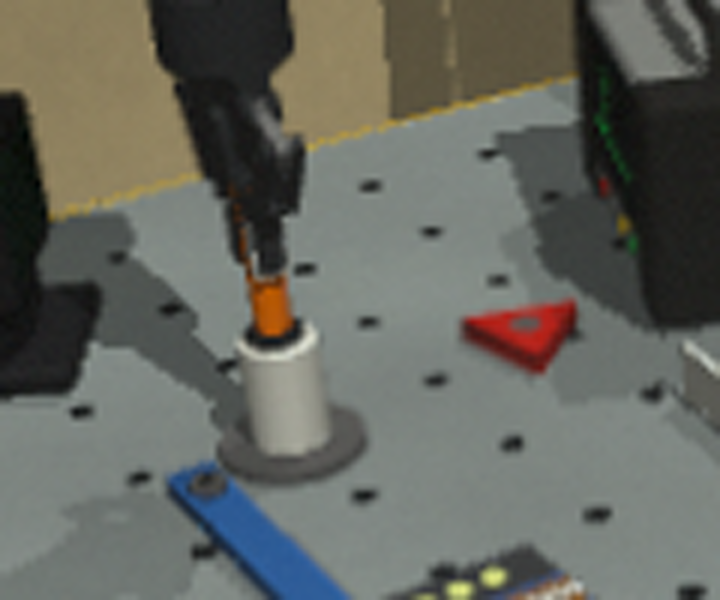

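Emit:
move_arm --steps '[-1,0,0,-0.06,0,0,0,-1,0,0,0,0,0,0,-0.3,0,0,0,0,0,0,0,0,0,0,0,0,0,1,0,0,0,0,0,0,1,0,0,0,0,0,0,1,0,0,0,0,0,0,1,0,0,0,0,0,0]'

```text
t: 66.3
eef_pos: [0.4887, 0.3783, 0.1462]
tool_rot: [0.0, -0.001, 1.0, -0.0]
contact_force: [0.7, -0.2, -0.1]
gripper_width: 1.001
```

Emit:
move_arm --steps '[1,0,0,1,0,0,0,1,0,0,3,0,0,0,1,0,0,4,0,0,0,1,0,0,3,0,0,0,1,0,0,0,0,0,0,1,0,0,0,0,0,0]'

```text
t: 66.9
eef_pos: [0.489, 0.3786, 0.2575]
tool_rot: [0.001, -0.001, 1.0, 0.0]
contact_force: [-0.4, 0.1, -0.5]
gripper_width: 0.998
```

```bash
python3 - <<'E'
from h import *
np.set_printoptions(precision=4,suppress=True)
o=status.get_obs();c=cam("wrist");print(o["t"],o["eef_pos"],o["gripper_width"],o["contact_force"])
print(proj(c,[[.489,.3782,.181],[.489,.3782,.075]]))
cv2.imwrite("pics/at.png",c["pixels"][:,:,::-1])
c=cam("top");cv2.imwrite("pics/au.png",c["pixels"][:,:,::-1])
for w in welds(c):
    if .4<w["c"][0]<.7: print(w)
c=cam("side");cv2.imwrite("pics/av.png",cv2.resize(c["pixels"][90:190,110:230,::-1],None,fx=6,fy=6,interpolation=cv2.INTER_CUBIC))
E
```

```text
66.9 [0.489  0.3786 0.2575] 0.9978928756509934 [-0.443   0.0662 -0.495 ]
[[253.977  213.4089]
 [254.275  182.1643]]
{'c': array([ 0.4996, -0.0962]), 'yaw': np.float32(0.67326367), 'len': np.float64(0.10551157221529578), 'px': (np.float64(275.57094594594594), np.float64(233.05067567567568))}
{'c': array([ 0.5024, -0.2879]), 'yaw': np.float32(1.1262771), 'len': np.float64(0.10254261074149867), 'px': (np.float64(341.4884488448845), np.float64(232.54785478547853))}
{'c': array([0.495 , 0.1351]), 'yaw': np.float32(0.7240533), 'len': np.float64(0.10551493645087892), 'px': (np.float64(196.3020134228188), np.float64(234.44295302013424))}
{'c': array([0.5027, 0.4214]), 'yaw': np.float32(82.82737), 'len': np.float64(0.05739526922559236), 'px': (np.float64(99.67460317460318), np.float64(230.8015873015873))}
```

View pics/at.png

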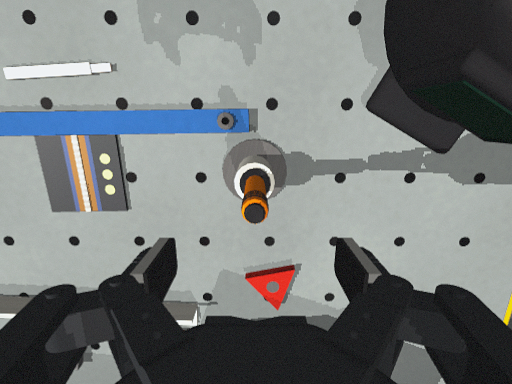

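View pics/av.png

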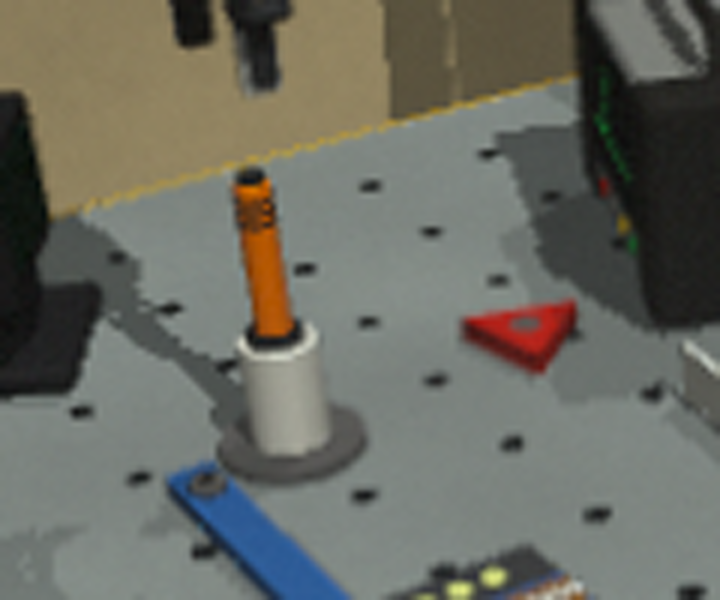

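View pics/au.png

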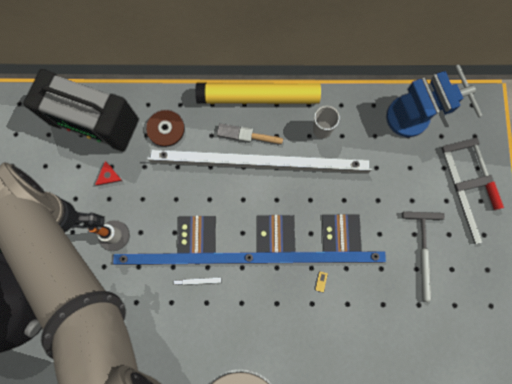

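```bash
python3 -c "
from station import order
print(order.hand_in())"
```

```text
the job is handed in; nothing more can be done
None
```

I drew all three plates flat against the blue fence and scanned the one-, two- and three-dot welds in that order. I then put the probe back in its holder and handed the job in at about 67 s on the robot's clock. `hand_in()` gives no verdict, so what follows rests on my own checks.

**Plates:** In the last top picture the three welds lie within about 0.5° of the fence direction, roughly 70 mm beyond the fence origin. Their positions were the same as before the scans, and I saw no plate knocked aside.

**Scans:** Each ran at 2 cm/s from about 45 mm beyond the plate's middle to about 46–47 mm on the fence side. The spring tip was pressed in about 5 mm. The wrist force, which is noisy by about 0.5 N, suggested 1.2–1.7 N of contact.

**Probe:** It stands upright in the holder, with its cap within about 3 pixels of where it should appear. The gripper is open and about 11 cm above the release height.

**Other tools:** They look unmoved in the last top picture.

**What went wrong and was mended:**
- The one-dot plate swung about 33° while being dragged, and two attempts to push it back from its far edge rode up onto the plate. Pulling it round against the fence with closed fingers squared it.
- The first drag of the two-dot plate slipped on its weld bead, so I repeated it with the fingers on either side of the bead.

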